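# Two-point check of a hand probe in slanted dry reference cups

## Task

Take the green-handled hand probe out of its fork rest and check it in the two dry reference cups: dip its tip into the blue cup, in line with the slanted cup, gently push the brass spring plate at the bottom well down, keep it down for at least half a second and draw the probe out; then do the same in the orange cup. Finally hang the probe back upright in the middle of its fork rest, as it hung before, let go, and leave the other things on the bench where they stand.

Things in the scene. Friction and masses are not known exactly. Their poses are not given: they have to be found in the camera images.
- probe: Cordless hand probe, 0.12 kg, straight. Origin at the tip, z from tip to handle. Steel shaft 8 mm thick (bulb 11 mm near the tip), z 0 to 75 mm; black round collar, diameter 34, z 75 to 81; green square handle 24 x 24 mm (flats square to x and y), z 81 to 129; small black cap up to z 131.5 mm. Starts hanging upright in the rest, the square handle turned at random about the vertical
- probe_tip (a point): the probe's tip (origin of the probe)
- rest: Fixed fork rest, origin under it, x to its back post. Base plate 100 x 80 x 10 mm; post at x 37 to 51 mm. White fork, 52 mm wide in y, top face 100 mm and underside 94 mm above the bench: two prongs along x (from x -32 mm), between them a slot 16 mm wide along y = 0, open to -x, closed at x = 28 mm. The probe hangs with its collar on the prongs, its tip 25 mm above the bench over the origin
- rest_seat (a point): point on the top face of the fork, 100 mm above the rest's origin, where the centre of the collar's underside belongs
- blue_stand: Fixed grey stand of the blue cup, origin at the centre of its underside, z up. Base 90 x 80 x 8 mm, two upright cheeks at its sides (y +-25 to +-33 mm) up to 63 mm above the bench, with black knobs to y +-39 mm. The cup leans 25 degrees towards the stand's -x
- orange_stand: Fixed grey stand of the orange cup, the same but for the cup, which leans 35 degrees towards the stand's -x. Mind the room round the three stands: a wall shelf hangs over the back of the bench (front edge at x 0.58 m, underside 0.58 m above the bench), and a tall cabinet stands on the right, beyond y -0.45 m
- blue_cup: Blue open round cup, fixed to its stand, leaning 25 degrees from vertical. Origin at the centre of its underside (30 mm above the bench), z along the cup's axis, out of the mouth. Outer diameter 47, inner diameter 40, height 56 mm; the top of the spring plate inside lies at z = 20 mm when it is up
- orange_cup: Orange open round cup, fixed to its stand, leaning 35 degrees from vertical; origin, axes and sizes as for the blue cup
- blue_mouth (a point): centre of the mouth of the blue cup, 56 mm along the cup's z axis from its origin
- orange_mouth (a point): centre of the mouth of the orange cup, 56 mm along the cup's z axis from its origin
- blue_plate (a joint): travel in m of the brass plate (37 mm across) in the blue cup along the cup's axis: 0 up, 0.012 fully down against a hard stop; a spring pushes it up with 0.8 N at 0, rising to 5.6 N at 0.012
- orange_plate (a joint): travel of the brass plate in the orange cup, the same
- buffer_a: small pale round bottle with blue cap, diameter 25, 64 mm high, loose bystander; origin under its centre
- buffer_b: a second such bottle, loose bystander
- timer: white lab timer standing on its foot, 42 x 70 x 64 mm, loose bystander
- cassette_1: white flat test cassette, 70 x 20 x 5 mm, loose bystander
- marker_blue: white marker pen with blue cap, 140 mm long, loose bystander
- control_lo: small amber round bottle with yellow cap, diameter 29, 56 mm high, loose bystander
There are look-alikes about, which are no part of the job. What is shaped like the orange_stand but red is not meant.

How it is judged (in metres and radians):
On the way, in this order (a step that is already met when the one before it is completed fails the run):
1. the probe's tip, in line with the blue cup, holds the blue cup's plate down (value of joint blue_plate above 0.004 m and contact force between probe and blue_stand above 0.3 N and z of probe_tip in the frame of blue_cup below 0.018 m and distance between probe_tip and blue_cup below 0.028 m and angle between the z axis of probe and the z axis of blue_cup, either way round below 0.25 rad), for 0.4 s.
2. the probe is drawn out of the blue cup (z of probe_tip in the frame of blue_cup above 0.06 m and value of joint blue_plate below 0.001 m), for 0.02 s.
3. the probe's tip, in line with the orange cup, holds the orange cup's plate down (value of joint orange_plate above 0.004 m and contact force between probe and orange_stand above 0.3 N and z of probe_tip in the frame of orange_cup below 0.018 m and distance between probe_tip and orange_cup below 0.028 m and angle between the z axis of probe and the z axis of orange_cup, either way round below 0.25 rad), for 0.4 s.
At the end, for the whole second after the job is handed in: The probe hangs upright (within 0.12 rad) and at rest in the fork, its tip 25 mm (+-4 mm) above the bench and within 14 mm of the seat point seen from above; both spring plates are up (within 1 mm) (horizontal distance between probe_tip and rest_seat below 0.014 m and height (world z) of probe_tip between 0.021 and 0.029 m and angle between probe's own z axis and vertical below 0.12 rad and linear speed of probe below 0.02 m/s and value of joint each of blue_plate, orange_plate below 0.001 m); the robot touches nothing.
It fails at once if a cup, its plate or its stand is loaded with more than 20 N (contact force between any of blue_stand, orange_stand and anything else above 20 N).
It fails at once if the probe is dropped or lies down (angle between probe's own z axis and vertical above 1.3 rad or height (world z) of probe_tip below 0.008 m).
It fails at once if a bystander is moved by more than 20 mm (distance of any of buffer_a, buffer_b, timer, cassette_1, marker_blue, control_lo from where it was at the start of the episode above 0.02 m).
It fails at once if a standing bystander tips over (angle between any of buffer_a, buffer_b, timer, control_lo's own z axis and vertical above 0.5 rad).
It also fails if it takes over 58 s, if anything falls off the work surface, if the arm or the gripper's body presses on something with over 40 N, if the wrist force passes 120 N, or if a joint passes its speed limit or range.

## Robot

A 6-joint arm with a two-finger parallel gripper is mounted at the origin on a cart in front of the work surface, level with it; the furniture and walls round the work are solid. World frame = base frame: x ahead of the robot, y to its left, z up, the work surface at z = 0. Lengths are in mm, angles in rad, forces in N, time in s.
With the tool pointing down it reaches from about 275 to 1000 mm from the base axis. Payload 8.4 kg.
Tool frame: the origin (TCP) lies at the centre of the arm's flange, where the gripper is bolted on; the fingertips stand 173 mm ahead of it and the grasp point (between the pads) lies 155 mm ahead of it (tcp_to_tips is the distance from the TCP to the fingertips, in mm); z points along the fingers, x is the direction in which the jaws open and shut, and the axes are right-handed (so a half turn about z gives the same grasp; the last joint's range is limited). The gripper opens to 85 mm and grips with 20 to 120 N. Pads are 22 mm wide; open, the fingers measure 114 mm over their backs; the gripper's body (76 mm by 85 mm) begins 54 mm behind the grasp point. The pads swing forward as they close: fully open they stand 13 mm farther back than shut.
Start: joints at [-1.171, 0.353, 1.633, -0, 1.155, -0.002], TCP at [244.422, -575.228, 404.681] pointing down, gripper open.
Joint ranges: [-2.63, 2.63], [-0.92, 2.1], [0.06, 2.66], [-1.3, 4.44], [0, 2.69], [-3.02, 3.02]. Speed limits (rad/s): [2.22, 2.22, 2.79, 3.14, 3.14, 3.14].

## Interface

Orientations are given as [roll, pitch, yaw] about the fixed x, y, z axes, in that order (R = Rz(yaw) Ry(pitch) Rx(roll)).
In Python, from rig import sense, grab_frame, camera_info, sign_off, tcp_to_tips gives the robot as it stands.
- The arm moves only by the shell command python3 -m creep 'ROWS' [FORCE]. ROWS is text: rows parted by semicolons, each of 5 numbers parted by spaces: the opening in per cent of the stroke, from 0 (shut) to 100 (fully open), then the shift along the tool's x, y, z in cm, then the turn about the tool's z in degrees. In form: fingers tx ty tz roll; .... A call has 1 to 20 rows; each row is the pose to reach, as a shift and turn from the pose measured when the call began, along the tool's axes at that moment; what a row does not reach only later rows make up. A row lasts 1/10 s, in which the tool goes at most 50 mm and 8.59 degrees, less where a joint would pass 70% of its speed; a pose out of reach is approached as far as the arm can. A call with a gripper value outside its range is refused whole. The fingers move at their own pace and stop on an object; FORCE is the grip in N (left out, the last holds). Time passes only in rows, so rows that repeat a pose let the fingers close. It gives the time, the measured TCP pose, the force and the opening at its end, in the units of the state.
- sense(): the state, without advancing time (a new reading comes with each control period).
- grab_frame(name): name is "side" or "top"; returns (picture, depth): 480x640x3 uint8, blue, green, red; 480x640 float32, mm along the optical axis (not along the pixel's ray), 0 where there is no reading.
- camera_info(name): a dict with "vertical_fov" (degrees; the focal length in pixels is half the picture's height over the tangent of half this angle, whatever the lens; pixels are square), "cx", "cy" (the principal point, pixels), "world_to_cam" (4x4, takes a point from world to camera coordinates). Camera axes: x right, y down, z forward; pixel columns grow to the right and rows downward; lengths in mm; the calibration is good to about 2 mm. A picture is of the moment at which its call begins. camera_info takes no time and is no camera call.
- sign_off(): hands the job in, once; it reports no verdict.
The state is a dict: "clock": time; "qpos": joint angles; "qvel": joint speeds; "joint_efforts": joint torques, N m; "eef_pos": TCP position; "tcp_rot": TCP orientation; "contact_force": force on the tool from outside, world axes, zero at the start; "wrist_torque": the same for the moment, N m; "opening": opening from 0.0 (shut) to 1.0 (fully open).
Only numpy, scipy, OpenCV 4.12 (cv2) and the standard library are available. Lean on these libraries where they do the work, as an engineer would, in place of code of your own. Each camera call takes 0.05 s, during which the arm holds its last target.

## Working session

There is one attempt and no reset: what is moved stays moved. The work goes in short steps, Python scripts to look and compute and a shell command to move; the robot and the scene stay as the last step left them, time stands still between calls to the robot, and variables do not carry over. Pictures are saved under pics/ and viewed, and the job is handed in when it is done.

```bash
ls; mkdir -p pics; python3 - <<'E'
from rig import *
import cv2
print(sense(), tcp_to_tips)
for n in("side","top"):
    p,d=grab_frame(n); cv2.imwrite(f"pics/{n}0.png",p); import numpy as np; np.save(f"pics/{n}0.npy",d); print(camera_info(n))
E
```

```text
pics
{'clock': 0.0, 'qpos': array([-1.17138205e+00,  3.53681939e-01,  1.63415877e+00, -3.47067209e-05,
        1.15520286e+00, -2.42891966e-03]), 'qvel': array([-0.00056855,  0.00025927,  0.00038867,  0.0003165 , -0.00151125,
        0.00094224]), 'joint_efforts': array([-2.46195159e-04, -6.05258417e+01, -3.42058361e+01, -1.53262158e-04,
        9.68861481e-03, -3.89691547e-05]), 'eef_pos': array([ 244.33125055, -574.99935541,  403.9298585 ]), 'tcp_rot': array([ 3.14156445e+00,  1.45099522e-03, -1.16893912e+00]), 'contact_force': array([-0.00801678,  0.11731429, -0.09807576]), 'wrist_torque': array([ 0.00026573,  0.07259045, -0.0245616 ]), 'opening': 0.9958703699957888} 173.4
{'vertical_fov': 51.89540554538171, 'cx': 313.7226596099754, 'cy': 238.03726704404914, 'world_to_cam': array([[-9.99295836e-01,  3.72310266e-02,  4.65651130e-03,
         4.52414738e+02],
       [ 1.15971552e-02,  4.24505269e-01, -9.05351193e-01,
         4.12142555e+01],
       [-3.56838679e-02, -9.04659675e-01, -4.24638122e-01,
         1.07835233e+03],
       [ 0.00000000e+00,  0.00000000e+00,  0.00000000e+00,
         1.00000000e+00]])}
{'vertical_fov': 47.331970197597826, 'cx': 325.08105981401576, 'cy': 248.52234600938758, 'world_to_cam': array([[ 2.00332104e-02, -9.99795568e-01, -2.73731437e-03,
         5.16248893e+01],
       [-9.80170539e-01, -1.90999782e-02, -1.97233125e-01,
         4.64906483e+02],
       [ 1.97140521e-01,  6.63424758e-03, -9.80352794e-01,
         1.22585814e+03],
       [ 0.00000000e+00,  0.00000000e+00,  0.00000000e+00,
         1.00000000e+00]])}
```

View pics/side0.png

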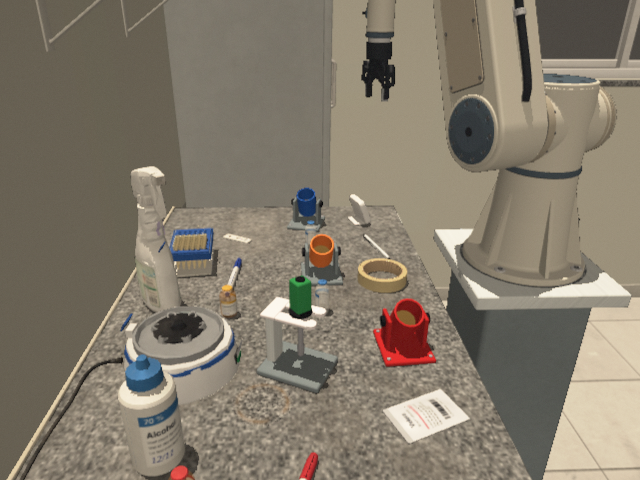

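View pics/top0.png

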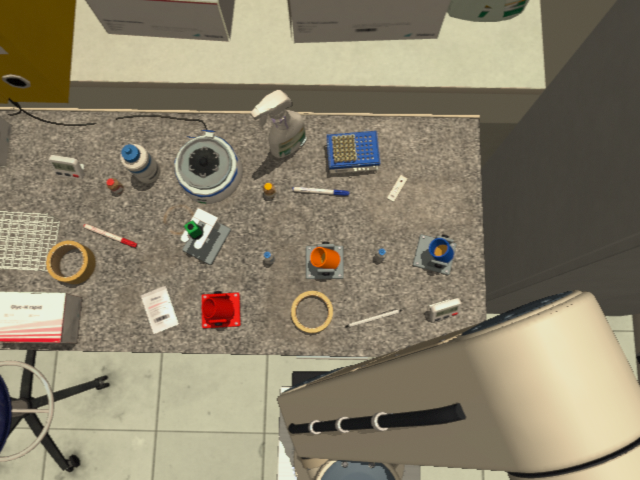

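```bash
cat > h.py <<'E'
import numpy as np, cv2
from rig import *
def cam(n):
    c=camera_info(n); f=240/np.tan(np.radians(c["vertical_fov"]/2)); return c,f
def cloud(n,d):
    c,f=cam(n); v,u=np.mgrid[0:480,0:640]
    P=np.stack([(u-c["cx"])/f*d,(v-c["cy"])/f*d,d],-1)
    T=np.linalg.inv(c["world_to_cam"]); W=P@T[:3,:3].T+T[:3,3]; W[d<=0]=np.nan; return W
def proj(n,p):
    c,f=cam(n); T=c["world_to_cam"]; q=T[:3,:3]@np.asarray(p,float)+T[:3,3]; return c["cx"]+f*q[0]/q[2],c["cy"]+f*q[1]/q[2]
def crop(p,x,y,w,h,s,out): cv2.imwrite(out,cv2.resize(p[y:y+h,x:x+w],None,fx=s,fy=s,interpolation=cv2.INTER_CUBIC))
E
python3 - <<'E'
from h import *
s=cv2.imread("pics/side0.png");t=cv2.imread("pics/top0.png")
crop(t,170,190,150,110,5,"pics/t_rest.png")
crop(t,290,220,180,70,4,"pics/t_cups.png")
crop(s,250,170,160,120,5,"pics/s_cups.png")
crop(s,240,260,110,130,4.5,"pics/s_rest.png")
E
```

```text
(no output)
```

View pics/t_rest.png

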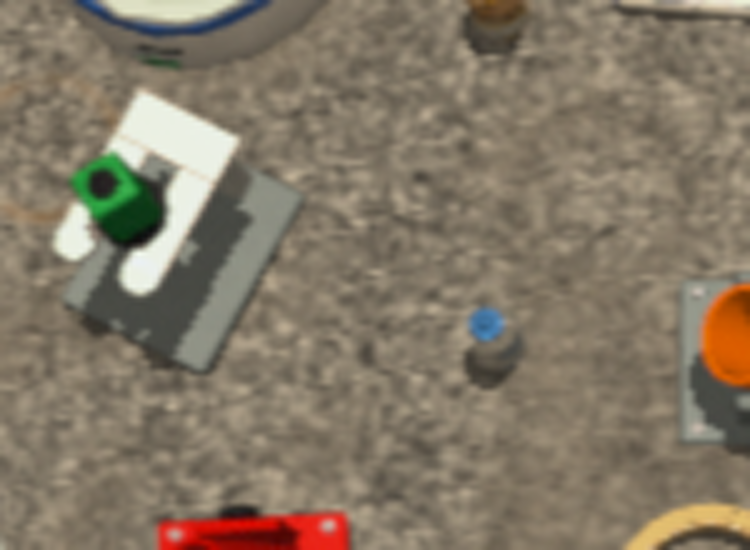

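View pics/t_cups.png

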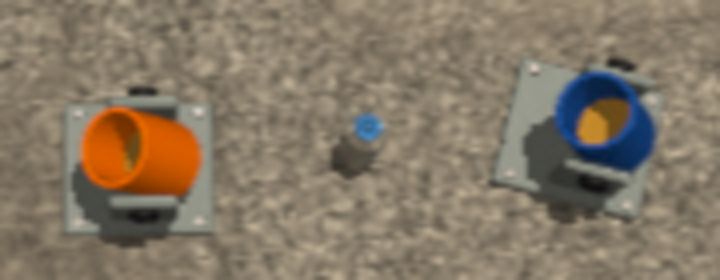

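View pics/s_cups.png

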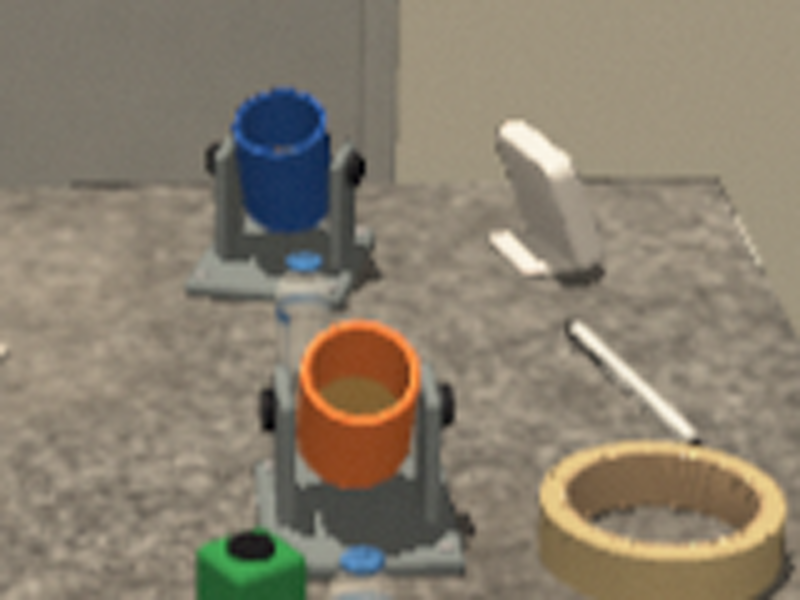

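View pics/s_rest.png

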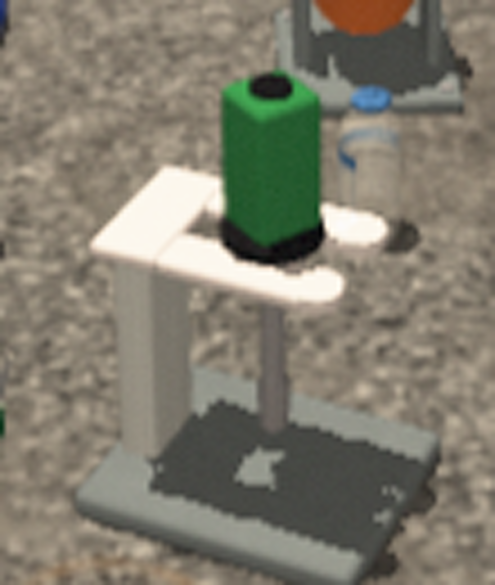

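```bash
cat >> h.py <<'E'
def onplane(n,u,v,z):
    c,f=cam(n); T=np.linalg.inv(c["world_to_cam"]); o=T[:3,3]; r=T[:3,:3]@np.array([(u-c["cx"])/f,(v-c["cy"])/f,1]); return o+r*(z-o[2])/r[2]
E
python3 - <<'E'
from h import *
def cp(L,s,ox,oy,z): 
    return np.array([onplane("top",(x+.5)/s-.5+ox,(y+.5)/s-.5+oy,z) for x,y in L]).round(1)
B=cp([(527,60),(491,183),(635,216),(662,92)],4,290,220,8);print("blue",B.tolist())
O=cp([(66,104),(213,103),(213,233),(65,234)],4,290,220,8);print("or",O.tolist())
R=cp([(302,195),(207,373),(65,303)],5,170,190,10);print("rest",R.tolist())
d=np.load("pics/top0.npy");p=cv2.imread("pics/top0.png");W=cloud("top",d)
ds=np.load("pics/side0.npy");ps=cv2.imread("pics/side0.png");Ws=cloud("side",ds)
def rect(nm,m,WW):
    q=WW[m]; r=cv2.minAreaRect(q[:,:2].astype(np.float32)); print(nm,len(q),r,q.mean(0).round(1))
hs=cv2.cvtColor(p,cv2.COLOR_BGR2HSV).astype(int); hss=cv2.cvtColor(ps,cv2.COLOR_BGR2HSV).astype(int)
def box(W,x0,x1,y0,y1,z0,z1): return (W[...,0]>x0)&(W[...,0]<x1)&(W[...,1]>y0)&(W[...,1]<y1)&(W[...,2]>z0)&(W[...,2]<z1)
rc=R[[0,2]].mean(0); 
for nm,WW,H in(("top",W,hs),("side",Ws,hss)):
    rect(nm+" fork",box(WW,rc[0]-70,rc[0]+80,rc[1]-80,rc[1]+80,92,108)&(H[...,1]<50)&(H[...,2]>120),WW)
    rect(nm+" handletop",box(WW,rc[0]-70,rc[0]+80,rc[1]-80,rc[1]+80,148,162),WW)
    for c,z in((B,8),(O,8),(R,10)):
        k=c.mean(0); rect(nm+" base",box(WW,k[0]-70,k[0]+70,k[1]-70,k[1]+70,z-4,z+5),WW)
for nm,lo,hi,c in(("blue",100,125,B),("orange",3,16,O)):
    k=c.mean(0)
    for n2,WW,H in(("top",W,hs),("side",Ws,hss)):
        m=box(WW,k[0]-70,k[0]+70,k[1]-70,k[1]+70,40,110)&(H[...,0]>lo)&(H[...,0]<hi)&(H[...,1]>130)
        print(nm,n2,m.sum(),WW[m].mean(0),WW[m].min(0),WW[m].max(0))
E
```

```text
blue [[510.1, -169.9, 8.0], [434.7, -147.4, 8.0], [416.5, -232.5, 8.0], [492.0, -250.5, 8.0]]
or [[477.7, 106.6, 8.0], [480.0, 18.6, 8.0], [401.4, 17.5, 8.0], [399.1, 105.1, 8.0]]
rest [[515.6, 291.1, 10.0], [427.8, 331.6, 10.0], [460.4, 401.6, 10.0]]
top fork 517 ((493.7476501464844, 343.77056884765625), (53.61581039428711, 82.77526092529297), 64.21023559570312) [498.1 338.3 100.4]
top handletop 123 ((484.2079162597656, 348.4343566894531), (24.209150314331055, 23.693269729614258), 31.941055297851562) [483.9 348.  154.7]
top base 787 ((463.28955078125, -199.94444274902344), (138.9992218017578, 140.1783905029297), 0.5513873100280762) [ 460.2 -189.9    7.7]
top base 692 ((439.146240234375, 62.74702072143555), (139.23716735839844, 138.1626434326172), 0.4656263291835785) [431.5  64.1   7.8]
top base 824 ((470.254150390625, 340.5803527832031), (135.220458984375, 137.42674255371094), 85.34989929199219) [476.5 340.7  10.2]
side fork 895 ((494.681884765625, 346.2956237792969), (54.679561614990234, 84.2002182006836), 63.98442077636719) [499.8 352.7  97.6]
side handletop 190 ((486.216644287109
[... 380 characters left out ...]
de base 2035 ((489.1452331542969, 350.35125732421875), (82.10717010498047, 97.0333023071289), 64.00138854980469) [486.1 355.4   8.3]
blue top 293 [ 461.46271628 -203.2137763    69.31489542] [ 438.29605873 -232.45581082   42.79894997] [ 487.68704419 -175.05917744   95.04078843]
blue side 354 [ 464.4386263  -197.72602091   64.61850535] [ 442.40125814 -227.16292227   40.30776535] [ 486.86027936 -169.8632987    88.8503192 ]
orange top 477 [438.6074089   60.31661956  63.66521947] [416.16087836  27.91940293  40.11220447] [466.16799261  92.75727406  93.26618197]
orange side 473 [441.03556826  68.48405251  62.35488583] [415.82886035  36.07901409  40.31245   ] [464.60756026  96.82915385  86.56833638]
```

```bash
python3 - <<'E'
from h import *
def P(n,x,y,s,ox,oy,z): return onplane(n,(x+.5)/s-.5+ox,(y+.5)/s-.5+oy,z)
b=[P("top",597,117,4,290,220,80.75),P("side",280,128,5,250,170,80.75)]
o=[P("top",115,147,4,290,220,75.9),P("side",360,373,5,250,170,75.9)]
for nm,m,c,psi,th in(("b",b,[(463.3,-200.1),(465.4,-196.1)],77,25),("o",o,[(439.5,62),(440.9,66.2)],91.5,35)):
    for a,cc in zip(m,c):
        d=np.array([np.cos(np.radians(psi)),np.sin(np.radians(psi))]); org=a[:2]-56*np.sin(np.radians(th))*d
        r=org-cc; print(nm,a.round(1),org.round(1),"along lean",r@d,"perp",r@[-d[1],d[0]])
E
```

```text
b [ 461.1 -196.3   80.8] [ 455.8 -219.4] along lean -20.46210112764433 perp 3.022388517498203
b [ 466.  -181.4   80.8] [ 460.7 -204.4] along lean -9.196851305081335 perp 2.736394229004727
o [439.4  75.4  75.9] [440.3  43.3] along lean -18.71990740270404 perp -0.3003696920610262
o [440.8  80.9  75.9] [441.6  48.8] along lean -17.40521068556253 perp -0.2888302056057023
```

```bash
python3 - <<'E'
from h import *
t=cv2.imread("pics/top0.png");s=cv2.imread("pics/side0.png")
S=10
def draw(n,img,ox,oy,w,h,out,items):
    big=cv2.resize(img[oy:oy+h,ox:ox+w],None,fx=S,fy=S,interpolation=cv2.INTER_CUBIC)
    for c,psi,th,off in items:
        psi,th=np.radians(psi),np.radians(th); l=np.array([np.cos(psi),np.sin(psi),0]); pe=np.array([-l[1],l[0],0]); z=np.array([0,0,1.])
        ax=np.sin(th)*l+np.cos(th)*z; u2=np.cos(th)*l-np.sin(th)*z
        o=np.array([*c,30.])+off*l
        for r,k,col in((23.5,56,(255,255,255)),(20,56,(0,255,0)),(18.5,20,(255,0,255)),(23.5,0,(0,0,0))):
            pts=[proj(n,o+ax*k+r*(np.cos(a)*pe+np.sin(a)*u2)) for a in np.linspace(0,2*np.pi,60)]
            cv2.polylines(big,[np.array([((x-ox+.5)*S-.5,(y-oy+.5)*S-.5) for x,y in pts]).astype(np.int32)],True,col,1)
        pts=[proj(n,np.array([*c,8.])+a*45*l+b*40*pe) for a,b in((1,1),(1,-1),(-1,-1),(-1,1))]
        cv2.polylines(big,[np.array([((x-ox+.5)*S-.5,(y-oy+.5)*S-.5) for x,y in pts]).astype(np.int32)],True,(0,0,255),1)
    cv2.imwrite(out,big)
draw("top",t,410,228,50,50,"pics/ob_t.png",[((463.3,-200.1),77,25,-11.8)])
draw("side",s,283,182,46,50,"pics/ob_s.png",[((465.4,-196.1),77,25,-11.8)])
draw("top",t,300,235,50,50,"pics/oo_t.png",[((439.5,62),91.5,35,-16)])
draw("side",s,296,228,50,60,"pics/oo_s.png",[((440.9,66.2),91.5,35,-16)])
a=[cv2.imread(f"pics/{k}.png") for k in("ob_t","ob_s","oo_t","oo_s")]
a=[cv2.resize(cv2.copyMakeBorder(x,0,600-x.shape[0],0,500-x.shape[1],cv2.BORDER_CONSTANT),(400,480)) for x in a]
cv2.imwrite("pics/ovb.png",np.hstack(a[:2]));cv2.imwrite("pics/ovo.png",np.hstack(a[2:]))
E
```

```text
(no output)
```

View pics/ovb.png

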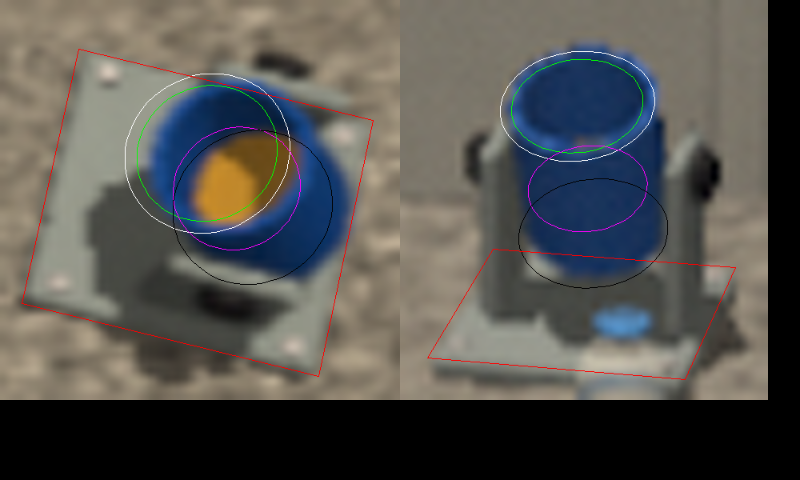

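View pics/ovo.png

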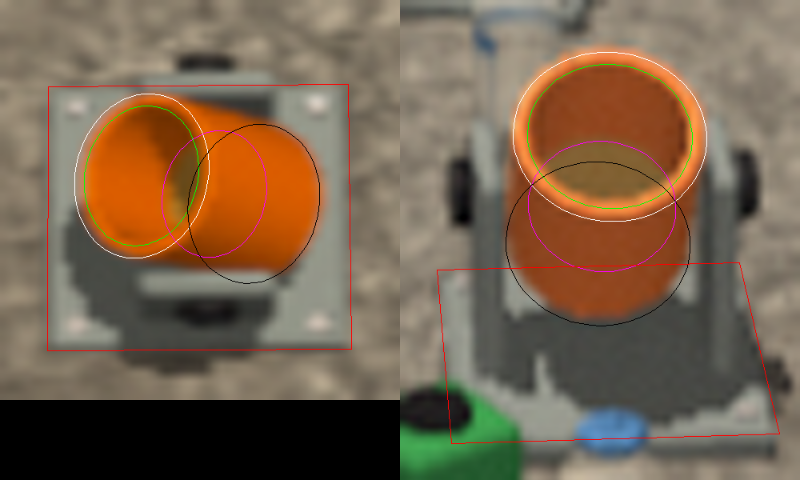

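```bash
cat >> h.py <<'E'
from scipy.spatial.transform import Rotation as Ro
def go(x,y,z,alpha):
    s=sense(); R=Ro.from_euler('xyz',s["tcp_rot"]).as_matrix()
    d=R.T@(np.array([x,y,z])-s["eef_pos"])/10; a=np.degrees(np.arctan2(R[1,0],R[0,0])); r=-((alpha-a+180)%360-180)
    print("shift cm",d.round(2),"roll",round(r,1),"alpha",round(a,1),"tcp",s["eef_pos"].round(1),"tilt",np.degrees(np.arccos(-R[2,2])).round(2),"q6",s["qpos"][5].round(2),"t",s["clock"],"open",round(s["opening"],3))
E
python3 -c "
from h import *
go(485.3,350.3,404,31)"
```

```text
shift cm [-75.74 -58.37   0.1 ] roll -98.0 alpha -67.0 tcp [ 244.3 -575.   404. ] tilt 0.07 q6 -0.0 t 0.1 open 1.0
```

```bash
python3 -m creep '100 -75.7 -58.4 0 -98;100 -75.7 -58.4 0 -98;100 -75.7 -58.4 0 -98;100 -75.7 -58.4 0 -98;100 -75.7 -58.4 0 -98;100 -75.7 -58.4 0 -98;100 -75.7 -58.4 0 -98;100 -75.7 -58.4 0 -98;100 -75.7 -58.4 0 -98;100 -75.7 -58.4 0 -98;100 -75.7 -58.4 0 -98;100 -75.7 -58.4 0 -98;100 -75.7 -58.4 0 -98;100 -75.7 -58.4 0 -98;100 -75.7 -58.4 0 -98;100 -75.7 -58.4 0 -98;100 -75.7 -58.4 0 -98;100 -75.7 -58.4 0 -98;100 -75.7 -58.4 0 -98;100 -75.7 -58.4 0 -98'
python3 -c "
from h import *
go(485.3,350.3,404,31)"
```

```text
clock: 2.1
eef_pos: [486.4, 354.7, 404.4]
tcp_rot: [-3.139, -0.002, 0.544]
contact_force: [-0.1, -0.7, 0.1]
opening: 0.998
shift cm [-0.32  0.31  0.04] roll 0.2 alpha 31.2 tcp [486.4 354.7 404.4] tilt 0.17 q6 0.08 t 2.1 open 0.998
```

```bash
python3 -m creep '100 -0.3 0.3 3 0;100 -0.3 0.3 5.5 0;100 -0.3 0.3 5.5 0;100 -0.3 0.3 5.5 0'
python3 - <<'E'
from h import *
go(485.3,350.3,287,31)
t,dt=grab_frame("top");s,ds=grab_frame("side")
crop(t,150,150,100,110,5,"pics/a_t.png");crop(s,230,160,130,170,3.5,"pics/a_s.png")
a=cv2.imread("pics/a_t.png");b=cv2.imread("pics/a_s.png");h=max(a.shape[0],b.shape[0])
f=lambda x:cv2.copyMakeBorder(x,0,h-x.shape[0],0,0,cv2.BORDER_CONSTANT)
o=np.hstack([f(a),f(b)]);o=cv2.resize(o,None,fx=min(1,800/o.shape[1]),fy=min(1,800/o.shape[1]));cv2.imwrite("pics/a.png",o);print(o.shape)
E
```

```text
clock: 2.5
eef_pos: [485.4, 350.3, 349.5]
tcp_rot: [-3.139, -0.0, 0.544]
contact_force: [0.7, -0.0, 0.2]
opening: 1.004
shift cm [-0.01  0.01  6.25] roll 0.2 alpha 31.2 tcp [485.4 350.3 349.5] tilt 0.13 q6 0.08 t 2.5 open 1.004
(498, 800, 3)
```

View pics/a.png

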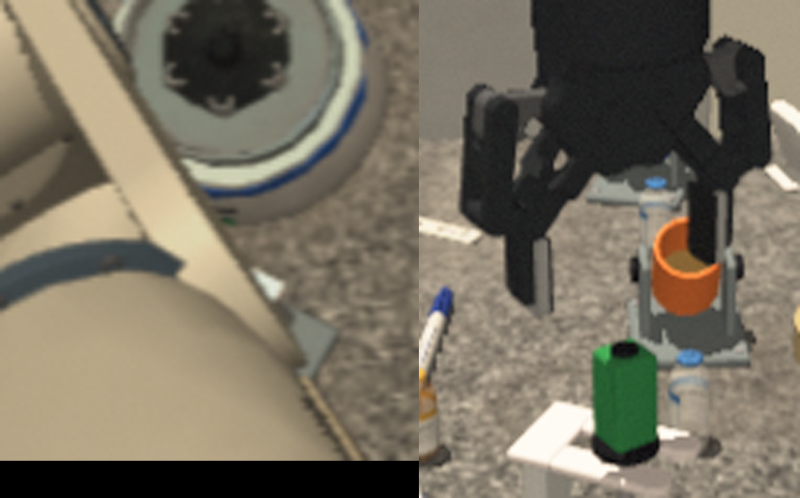

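```bash
python3 -m creep '100 0 0 3 0;100 0 0 6.2 0;100 0 0 6.2 0;100 0 0 6.2 0' ; python3 - <<'E'
from h import *
s,ds=grab_frame("side")
crop(s,230,180,130,170,3.5,"pics/b.png")
E
```

```text
clock: 3.0
eef_pos: [486.4, 351.0, 290.1]
tcp_rot: [-3.139, -0.004, 0.544]
contact_force: [0.3, 0.0, 0.7]
opening: 1.0
```

View pics/b.png

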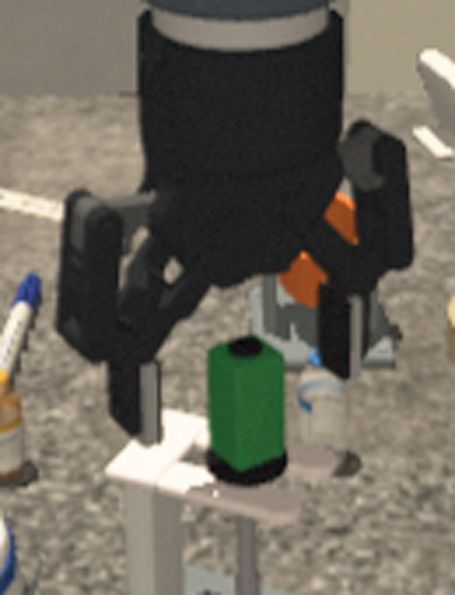

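```bash
python3 -m creep '60 0 0 0.1 0;30 0 0 0.1 0;10 0 0 0.1 0;0 0 0 0.1 0;0 0 0 0.1 0;0 0 0 0.1 0;0 0 0 0.1 0;0 0 0 0.1 0;0 0 0 0.1 0' 25; python3 -c "
from h import *
go(485.3,350.3,287,31);print(sense()['contact_force'])
s,ds=grab_frame('side')
crop(s,230,180,130,170,3.5,'pics/c.png')"
```

```text
clock: 3.95
eef_pos: [486.7, 351.3, 290.3]
tcp_rot: [-3.139, -0.006, 0.544]
contact_force: [-1.6, -0.7, 6.4]
opening: 0.283
shift cm [-0.17  0.02  0.32] roll 0.2 alpha 31.2 tcp [486.7 351.3 290.3] tilt 0.36 q6 0.08 t 3.95 open 0.283
[-1.57027975 -0.72686598  6.4179854 ]
```

View pics/c.png

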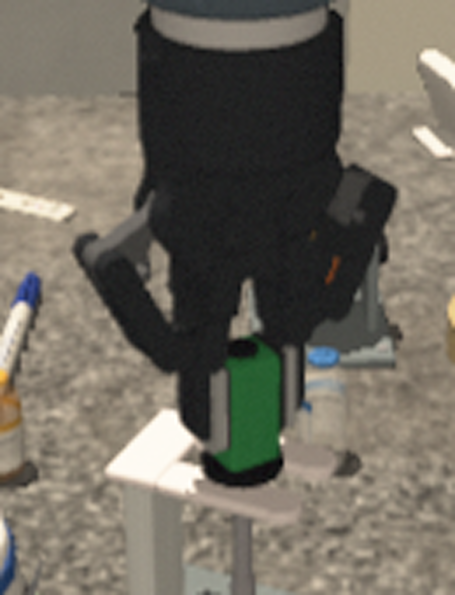

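```bash
python3 -m creep '0 0 0 -2 0;0 0 0 -4 0;0 0 0 -4 8;0 0 0 -4 16;0 0 0 -4 24;0 0 0 -4 32;0 0 0 -4 40;0 0 0 -4 48;0 0 0 -4 57;0 0 0 -4 57;0 0 0 -4 57;0 0 0 -4 57' 25; python3 - <<'E'
from h import *
go(485.3,350.3,330,-25.7);print(sense()['contact_force'])
s,ds=grab_frame('side')
crop(s,230,180,130,170,3.5,'pics/d.png')
E
```

```text
clock: 5.2
eef_pos: [486.5, 351.1, 330.1]
tcp_rot: [-3.136, -0.001, -0.448]
contact_force: [0.1, 0.7, -1.4]
opening: 0.274
shift cm [-0.07  0.12  0.01] roll 0.1 alpha -25.6 tcp [486.5 351.1 330.1] tilt 0.34 q6 1.07 t 5.2 open 0.274
[ 0.05276331  0.73305722 -1.42482479]
```

View pics/d.png

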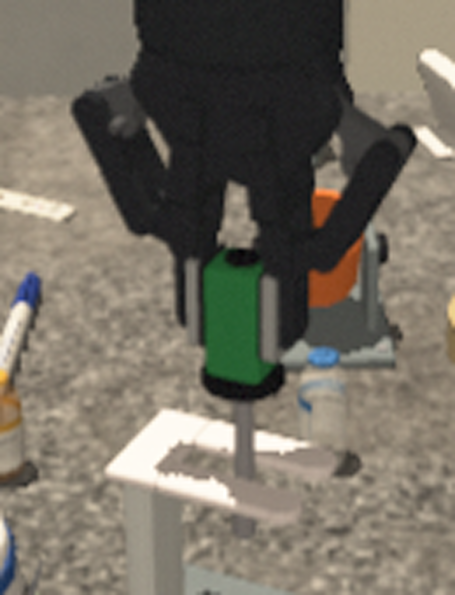

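```bash
python3 -m creep '0 0 -0.6 0 0;0 0 -1.2 0 0;0 0 -1.8 0 0;0 0 -2.2 0 0' 20; python3 - <<'E'
from h import *
go(485.3,350.3,330,-25.7);print(sense()['contact_force'])
s,ds=grab_frame('side')
crop(s,230,180,130,170,3.5,'pics/e.png')
E
```

```text
clock: 5.65
eef_pos: [496.0, 371.2, 329.7]
tcp_rot: [-3.137, -0.0, -0.448]
contact_force: [-1.9, -4.3, -3.1]
opening: 0.277
shift cm [-0.06  2.35 -0.04] roll 0.0 alpha -25.7 tcp [496.  371.2 329.7] tilt 0.27 q6 1.09 t 5.65 open 0.277
[-1.85272994 -4.28854398 -3.12003189]
```

View pics/e.png

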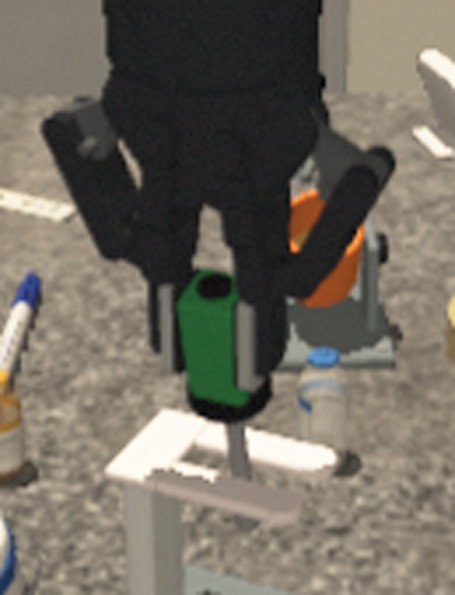

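```bash
python3 -m creep '0 0 -0.6 0 0;0 0 -1.2 0 0;0 0 -1.8 0 0;0 0 -2.4 0 0;0 0 -2.7 0 0;0 0 -2.7 0 0' 20; python3 - <<'E'
from h import *
go(485.3,350.3,330,-25.7);print(sense()['contact_force'])
s,ds=grab_frame('side');t,dt=grab_frame('top')
np.save('pics/f.npy',ds);cv2.imwrite('pics/f_full.png',s);cv2.imwrite('pics/ft.png',t)
crop(s,230,180,130,170,3.5,'pics/f.png')
E
```

```text
clock: 6.3
eef_pos: [508.3, 396.6, 330.3]
tcp_rot: [-3.135, -0.001, -0.448]
contact_force: [-1.4, -0.7, -0.5]
opening: 0.279
shift cm [-0.07  5.17 -0.  ] roll 0.0 alpha -25.7 tcp [508.3 396.6 330.3] tilt 0.39 q6 1.11 t 6.3 open 0.279
[-1.43847793 -0.71288821 -0.52836337]
```

View pics/f.png

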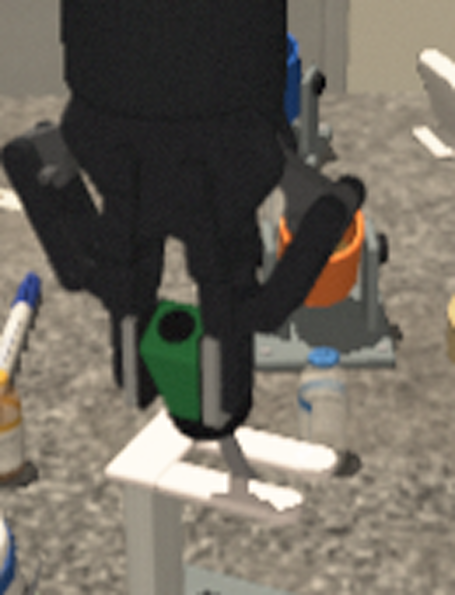

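```bash
python3 -m creep '0 -1.5 0.2 0 0;0 -3 0.2 0 0;0 -4.5 0.2 0 0;0 -6 0.2 0 0;0 -8 0.2 0 0;0 -9 0.2 -1 0;0 -9 0.2 -5 0;0 -9 0.2 -8 0;0 -9 0.2 -8 0;0 -9 0.2 -8 0' 60; python3 - <<'E'
from h import *
go(485.3,350.3,330,-25.7);print(sense()['contact_force'])
s,ds=grab_frame('side');t,dt=grab_frame('top')
np.save('pics/g.npy',ds);cv2.imwrite('pics/g_full.png',s);cv2.imwrite('pics/gt.png',t)
crop(s,220,120,190,170,4,'pics/g.png')
E
```

```text
clock: 7.4
eef_pos: [425.6, 433.3, 411.4]
tcp_rot: [-3.133, -0.002, -0.448]
contact_force: [-0.7, -0.7, -1.5]
opening: 0.268
shift cm [8.96 4.97 8.1 ] roll 0.1 alpha -25.6 tcp [425.6 433.3 411.4] tilt 0.52 q6 1.24 t 7.4 open 0.268
[-0.67258959 -0.70013358 -1.54200226]
```

View pics/g.png

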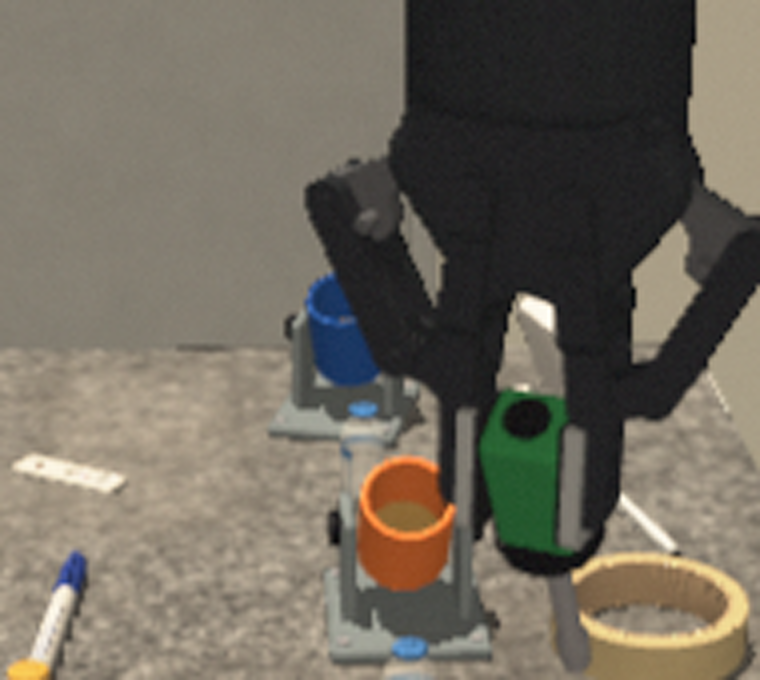

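```bash
python3 - <<'E'
from h import *
s=cv2.imread("pics/g_full.png"); d=np.load("pics/g.npy"); W=cloud("side",d)
R=Ro.from_euler('xyz',[-3.133,-.002,-.448]).as_matrix(); t=np.array([425.6,433.3,411.4])
H=cv2.cvtColor(s,cv2.COLOR_BGR2HSV).astype(int)
T=(W-t)@R
g=(H[...,0]>50)&(H[...,0]<75)&(H[...,1]>120)&(np.abs(T[...,2]-150)<60)&(np.abs(T[...,0])<40)&(np.abs(T[...,1])<60)
print(g.sum()); P=T[g]; print(P.mean(0))
# normals of faces via local plane clustering: edges in image; print depth-based grid
ys,xs=np.where(g)
for y in range(ys.min(),ys.max()+1,3):
    xx=xs[ys==y]; print(y,xx.min(),xx.max(),T[y,xx.min()+2].round(0),T[y,(xx.min()+xx.max())//2].round(0),T[y,xx.max()-2].round(0))
def on(u,v,off):
    c,f=cam("side");M=np.linalg.inv(c["world_to_cam"]);o=(M[:3,3]-t)@R; r=(M[:3,:3]@np.array([(u-c["cx"])/f,(v-c["cy"])/f,1]))@R
    return o+r*(off-o[0])/r[0]
cap=on(220+526.5/4-.5,120+417.5/4-.5,0);tip=on(220+572.5/4-.5,120+662/4-.5,0)
print(cap,tip,np.linalg.norm(cap-tip),np.degrees(np.arctan2((tip-cap)[1],(tip-cap)[2])))
E
```

```text
573
[  0.46257958  -4.4780332  155.70429375]
218 345 350 [  9.   6. 136.] [  9.   6. 136.] [  8.   5. 135.]
221 344 360 [  8.  -2. 136.] [  0.  -1. 135.] [ -5.   4. 136.]
224 342 361 [  9.  -3. 140.] [ -0.  -7. 137.] [ -7.   1. 138.]
227 341 359 [  9.  -7. 142.] [  0.  -8. 140.] [ -7.  -4. 140.]
230 340 358 [  9. -10. 144.] [  1.  -9. 143.] [ -7.  -9. 142.]
233 340 358 [  8. -12. 147.] [ -0. -12. 146.] [ -8. -11. 144.]
236 341 358 [  7. -11. 151.] [ -0. -12. 149.] [ -9. -12. 148.]
239 341 358 [  7.  -9. 155.] [  1.  -9. 154.] [ -8. -10. 152.]
242 342 358 [  7.  -7. 160.] [ -0.  -7. 159.] [ -8.  -8. 157.]
245 343 358 [  7.  -3. 166.] [  0.  -5. 163.] [ -7.  -4. 162.]
248 344 358 [  7.   0. 171.] [  1.  -0. 169.] [ -6.  -2. 167.]
251 344 357 [  8.   4. 177.] [  2.   2. 175.] [ -4.   2. 173.]
254 345 357 [  7.   6. 182.] [  3.   7. 181.] [ -3.   5. 179.]
257 353 360 [ -2.   8. 184.] [ -4.   7. 184.] [ -6.   8. 183.]
[  0.          -5.36610759 137.1362327 ] [  0.          52.82993751 246.3060931 ] 123.71272401993014 28.06109361248688
```

```bash
cat >> h.py <<'E'
TT=np.array([0,56.2,252.7])
CUP={"b":(np.array([463,-192.5,80.75]),77,25),"o":(np.array([440.1,78,75.9]),91.5,35)}
def cup(k,cz):   # tip at cup z = cz (mm)
    m,psi,th=CUP[k];psi,th=np.radians(psi),np.radians(th)
    u=np.array([np.sin(th)*np.cos(psi),np.sin(th)*np.sin(psi),np.cos(th)]); tip=m+u*(cz-56)
    al=np.degrees(psi)-90; R=Ro.from_euler('xyz',[np.pi,0,np.radians(al)]).as_matrix()
    p=tip-R@TT; print(k,cz,"tcp target",p.round(1),al); go(*p,al)
E
python3 -c "
from h import *
cup('b',110)"
```

```text
b 110 tcp target [ 480.8 -115.5  382.4] -13.0
shift cm [28.73 47.04  2.45] roll -12.7 alpha -25.7 tcp [425.4 432.8 409.4] tilt 0.32 q6 1.24 t 7.5 open 0.272
```

```bash
python3 -m creep '0 28.7 47 0 -12.7;0 28.7 47 0 -12.7;0 28.7 47 0 -12.7;0 28.7 47 0 -12.7;0 28.7 47 0 -12.7;0 28.7 47 0 -12.7;0 28.7 47 0 -12.7;0 28.7 47 0 -12.7;0 28.7 47 0 -12.7;0 28.7 47 0 -12.7;0 28.7 47 0 -12.7;0 28.7 47 2 -12.7;0 28.7 47 2.4 -12.7;0 28.7 47 2.4 -12.7;0 28.7 47 2.4 -12.7' 60; python3 - <<'E'
from h import *
cup("b",110)
s,ds=grab_frame('side');t,dt=grab_frame('top');print(sense()['contact_force'])
np.save('pics/i.npy',ds);np.save('pics/it.npy',dt);cv2.imwrite('pics/i_full.png',s);cv2.imwrite('pics/it_full.png',t)
crop(s,230,60,140,180,3,'pics/i.png');crop(t,370,190,110,110,5,'pics/it.png')
E
```

```text
clock: 9.0
eef_pos: [480.6, -114.1, 382.8]
tcp_rot: [-3.136, -0.001, -0.225]
contact_force: [1.1, 0.4, -1.4]
opening: 0.272
b 110 tcp target [ 480.8 -115.5  382.4] -13.0
shift cm [0.04 0.13 0.04] roll 0.1 alpha -12.9 tcp [ 480.6 -114.1  382.8] tilt 0.32 q6 -0.02 t 9.0 open 0.272
[-0.19797952  0.36208827 -0.85518483]
```

View pics/i.png

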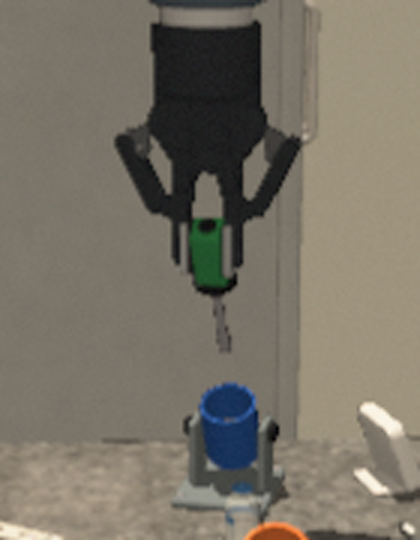

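View pics/it.png

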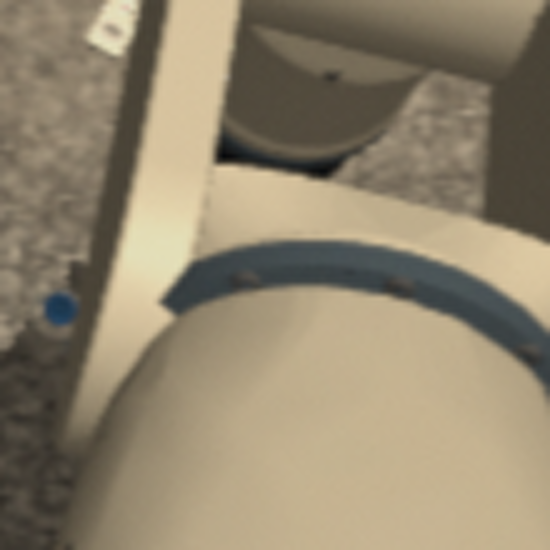

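```bash
python3 - <<'E'
from h import *
p=np.array([480.6,-114.1,382.8]);R=Ro.from_euler('xyz',[-3.136,-.001,-.225]).as_matrix()
s=cv2.imread("pics/i_full.png");S=8;ox,oy,w,h=280,125,50,75
big=cv2.resize(s[oy:oy+h,ox:ox+w],None,fx=S,fy=S,interpolation=cv2.INTER_CUBIC)
mk=lambda P,c:cv2.circle(big,tuple(int(round((a-o+.5)*S-.5)) for a,o in zip(proj("side",P),(ox,oy))),4,c,-1)
mk(p+R@[0,-5.4,136.8],(0,0,255));mk(p+R@TT,(0,0,255));mk(p+R@[0,4,155],(0,255,255))
m,psi,th=CUP["b"];mk(m,(0,255,0))
psi,th=np.radians(psi),np.radians(th);u=np.array([np.sin(th)*np.cos(psi),np.sin(th)*np.sin(psi),np.cos(th)]);
e1=np.array([-np.sin(psi),np.cos(psi),0]);e2=np.cross(u,e1)
for a in np.linspace(0,6.28,24): mk(m+23.5*(np.cos(a)*e1+np.sin(a)*e2),(255,255,0))
cv2.imwrite("pics/i2.png",big)
d=np.load("pics/i.npy");W=cloud("side",d);H=cv2.cvtColor(s,cv2.COLOR_BGR2HSV).astype(int)
T=(W-p)@R; g=(H[...,0]>50)&(H[...,0]<75)&(H[...,1]>120)&(np.abs(T[...,2]-150)<60)&(np.abs(T[...,0])<40)
g2=(np.abs(T[...,2]-235)<35)&(np.abs(T[...,0])<30)&(np.abs(T[...,1]-40)<40)
print(T[g].mean(0),T[g2].mean(0),g2.sum(),T[g2].max(0),T[g2].min(0))
E
```

```text
[ 9.55339806e-02 -3.81024363e+00  1.59463691e+02] [-2.26346999e-01  4.16730971e+01  2.27337817e+02] 71 [  5.73867084  56.33622947 251.12684774] [ -4.36967811  26.06427926 200.59987387]
```

View pics/i2.png

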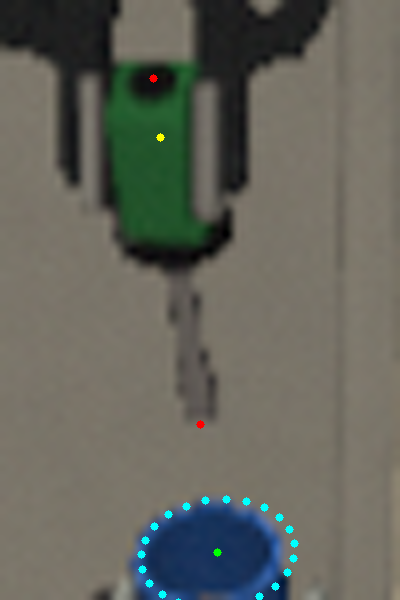

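```bash
sed -i 's/\[463,-192.5,80.75\]/[465.8,-191,80.75]/; s/\[440.1,78,75.9\]/[440.8,79.5,75.9]/' h.py; python3 -c "
from h import *
for z in (110,60,26,20,12): cup('b',z)"
```

```text
b 110 tcp target [ 483.6 -114.   382.4] -13.0
shift cm [ 0.26 -0.06  0.1 ] roll 0.1 alpha -12.9 tcp [ 480.9 -114.   383.4] tilt 0.33 q6 -0.02 t 9.1 open 0.272
b 60 tcp target [ 478.8 -134.6  337.1] -13.0
shift cm [0.24 2.07 4.62] roll 0.1 alpha -12.9 tcp [ 480.9 -114.   383.4] tilt 0.33 q6 -0.02 t 9.1 open 0.272
b 26 tcp target [ 475.6 -148.6  306.3] -13.0
shift cm [0.23 3.53 7.69] roll 0.1 alpha -12.9 tcp [ 480.9 -114.   383.4] tilt 0.33 q6 -0.02 t 9.1 open 0.272
b 20 tcp target [ 475.  -151.1  300.8] -13.0
shift cm [0.23 3.78 8.23] roll 0.1 alpha -12.9 tcp [ 480.9 -114.   383.4] tilt 0.33 q6 -0.02 t 9.1 open 0.272
b 12 tcp target [ 474.3 -154.4  293.6] -13.0
shift cm [0.23 4.13 8.96] roll 0.1 alpha -12.9 tcp [ 480.9 -114.   383.4] tilt 0.33 q6 -0.02 t 9.1 open 0.272
```

```bash
python3 -m creep '0 0.25 0 0.1 0;0 0.25 1 2.4 0;0 0.25 2.1 4.6 0;0 0.25 2.5 5.6 0;0 0.25 3 6.6 0;0 0.25 3.5 7.7 0;0 0.25 3.5 7.7 0'; python3 - <<'E'
from h import *
cup("b",12)
print([sense()['contact_force'].round(2)])
s,ds=grab_frame('side')
crop(s,270,130,70,110,6,'pics/j.png')
E
```

```text
clock: 9.8
eef_pos: [475.5, -148.6, 305.2]
tcp_rot: [-3.136, -0.001, -0.225]
contact_force: [-0.5, 0.3, -1.0]
opening: 0.273
b 12 tcp target [ 474.3 -154.4  293.6] -13.0
shift cm [0.01 0.6  1.16] roll 0.1 alpha -12.9 tcp [ 475.5 -148.6  305.2] tilt 0.31 q6 -0.09 t 9.8 open 0.273
[array([-0.54,  0.33, -1.  ])]
```

View pics/j.png

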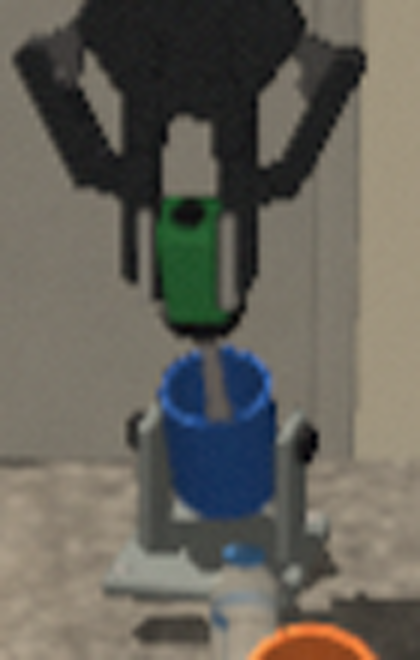

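```bash
python3 -m creep '0 0 0.2 0.4 0;0 0 0.4 0.8 0;0 0 0.6 1.2 0;0 0 0.6 1.2 0;0 0 0.6 1.2 0'; python3 - <<'E'
from h import *
cup("b",12); print(sense()['contact_force'].round(2))
E
```

```text
clock: 10.35
eef_pos: [474.7, -154.3, 294.0]
tcp_rot: [-3.136, -0.002, -0.225]
contact_force: [-0.1, 1.8, 1.0]
opening: 0.274
b 12 tcp target [ 474.3 -154.4  293.6] -13.0
shift cm [-0.04  0.02  0.05] roll 0.1 alpha -12.9 tcp [ 474.7 -154.3  294. ] tilt 0.34 q6 -0.1 t 10.35 open 0.274
[-0.06  1.76  1.01]
```

```bash
python3 -m creep '0 0 0.1 0.2 0;0 0 0.15 0.3 0;0 0 0.15 0.35 0;0 0 0.15 0.35 0;0 0 0.15 0.35 0;0 0 0.15 0.35 0;0 0 0.15 0.35 0;0 0 0.15 0.35 0;0 0 0.15 0.35 0'; python3 - <<'E'
from h import *
f=[]
for i in range(3): grab_frame('side'); f.append(sense()['contact_force'])
print(np.round(f,2)); cup("b",8)
s,d=grab_frame('side');crop(s,270,130,70,110,6,'pics/k.png')
E
```

```text
clock: 11.25
eef_pos: [474.4, -155.7, 290.6]
tcp_rot: [-3.136, -0.002, -0.225]
contact_force: [0.3, 1.8, 2.1]
opening: 0.269
[[ 1.76  1.44  2.81]
 [-0.4   1.58  1.72]
 [ 0.09  1.72  2.38]]
b 8 tcp target [ 473.9 -156.   289.9] -13.0
shift cm [-0.04  0.04  0.06] roll 0.1 alpha -12.9 tcp [ 474.4 -155.7  290.6] tilt 0.34 q6 -0.1 t 11.4 open 0.274
```

View pics/k.png

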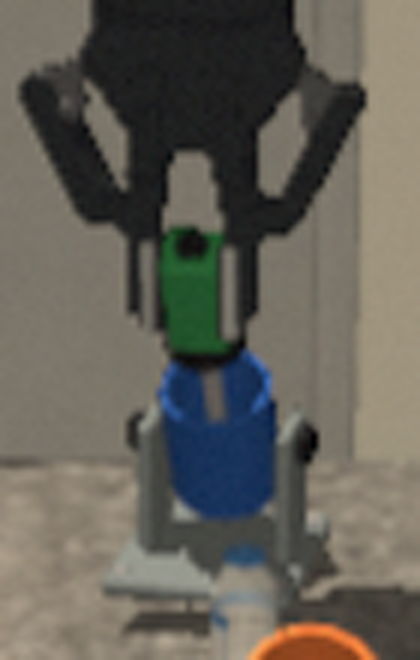

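```bash
python3 -m creep '0 0 0.07 0.17 0;0 0 0.07 0.17 0;0 0 0.07 0.17 0;0 0 0.07 0.17 0;0 0 0.07 0.17 0;0 0 0.07 0.17 0;0 0 0.07 0.17 0'; python3 - <<'E'
from h import *
f=[]
for i in range(2): grab_frame('side'); f.append(sense()['contact_force'])
print(np.round(f,2)); cup("b",40);cup("b",115)
E
```

```text
clock: 12.15
eef_pos: [474.2, -156.4, 288.9]
tcp_rot: [-3.136, -0.002, -0.225]
contact_force: [1.0, 1.5, 4.1]
opening: 0.274
[[-0.09  1.43  3.46]
 [ 0.01  1.05  2.64]]
b 40 tcp target [ 476.9 -142.8  318.9] -13.0
shift cm [-0.03 -1.4  -3.  ] roll 0.1 alpha -12.9 tcp [ 474.2 -156.4  288.9] tilt 0.34 q6 -0.1 t 12.25 open 0.273
b 115 tcp target [ 484.1 -111.9  386.9] -13.0
shift cm [-0.01 -4.61 -9.78] roll 0.1 alpha -12.9 tcp [ 474.2 -156.4  288.9] tilt 0.34 q6 -0.1 t 12.25 open 0.273
```

Plate responded like the spring; draw out along the axis.

```bash
python3 -m creep '0 0 -0.7 -1.5 0;0 0 -1.4 -3 0;0 0 -2.3 -5 0;0 0 -3.5 -7.4 0;0 0 -4.6 -9.8 0;0 0 -4.6 -11 0;0 0 -4.6 -11 0'; python3 - <<'E'
from h import *
print(sense()['contact_force'])
cup("o",115);cup("o",100)
s,ds=grab_frame('side');np.save('pics/l.npy',ds);cv2.imwrite('pics/l.png',s)
sn=sense();p=sn['eef_pos'];R=Ro.from_euler('xyz',sn['tcp_rot']).as_matrix()
S=8;ox,oy,w,h=275,115,50,75
big=cv2.resize(s[oy:oy+h,ox:ox+w],None,fx=S,fy=S,interpolation=cv2.INTER_CUBIC)
mk=lambda P,c:cv2.circle(big,tuple(int(round((a-o+.5)*S-.5)) for a,o in zip(proj("side",P),(ox,oy))),4,c,-1)
mk(p+R@[0,-5.4,136.8],(0,0,255));mk(p+R@TT,(0,0,255))
cv2.imwrite("pics/l2.png",big)
T=(cloud("side",ds)-p)@R
g2=(np.abs(T[...,2]-235)<35)&(np.abs(T[...,0])<30)&(np.abs(T[...,1]-40)<40)
Q=T[g2]; k=np.polyfit(Q[:,2],Q[:,1],1); print(len(Q),np.degrees(np.arctan(k[0])))
E
```

```text
clock: 12.95
eef_pos: [484.4, -112.3, 400.1]
tcp_rot: [-3.136, -0.004, -0.224]
contact_force: [0.0, -0.3, -1.7]
opening: 0.272
[ 0.01114444 -0.25429254 -1.68842688]
o 115 tcp target [438.4 169.5 376.9] 1.5
shift cm [-10.75 -26.44   2.41] roll -14.3 alpha -12.8 tcp [ 484.4 -112.3  400.1] tilt 0.39 q6 -0.01 t 12.95 open 0.272
o 100 tcp target [438.7 160.9 364.6] 1.5
shift cm [-10.55 -25.6    3.64] roll -14.3 alpha -12.8 tcp [ 484.4 -112.3  400.1] tilt 0.39 q6 -0.01 t 12.95 open 0.272
71 28.315902672381625
```

View pics/l2.png

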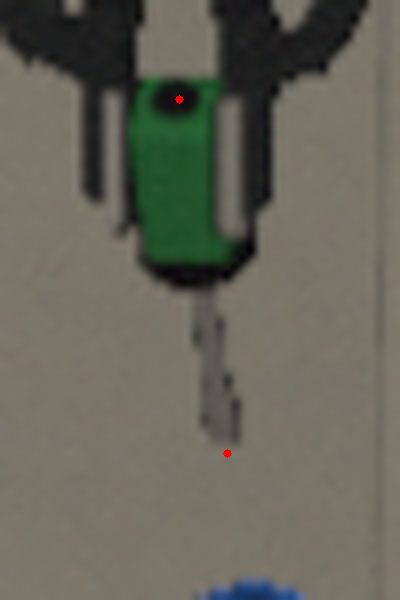

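```bash
sed -i 's/\[0,56.2,252.7\]/[0,57.5,252]/' h.py; python3 -m creep '0 -10.7 -26.4 0 -14.3;0 -10.7 -26.4 0 -14.3;0 -10.7 -26.4 0 -14.3;0 -10.7 -26.4 0 -14.3;0 -10.7 -26.4 0 -14.3;0 -10.7 -26.4 0 -14.3;0 -10.7 -26.4 1 -14.3;0 -10.7 -26.4 2.4 -14.3;0 -10.7 -26.4 2.4 -14.3;0 -10.7 -26.4 2.4 -14.3'; python3 - <<'E'
from h import *
for z in (110,90,60,26,20,10): cup("o",z)
s,ds=grab_frame('side')
sn=sense();p=sn['eef_pos'];R=Ro.from_euler('xyz',sn['tcp_rot']).as_matrix()
S=7;ox,oy,w,h=285,150,65,110
big=cv2.resize(s[oy:oy+h,ox:ox+w],None,fx=S,fy=S,interpolation=cv2.INTER_CUBIC)
mk=lambda P,c:cv2.circle(big,tuple(int(round((a-o+.5)*S-.5)) for a,o in zip(proj("side",P),(ox,oy))),3,c,-1)
mk(p+R@[0,-5.4,136.8],(0,0,255));mk(p+R@TT,(0,0,255))
m,psi,th=CUP["o"];mk(m,(0,255,0))
psi,th=np.radians(psi),np.radians(th);u=np.array([np.sin(th)*np.cos(psi),np.sin(th)*np.sin(psi),np.cos(th)]);
e1=np.array([-np.sin(psi),np.cos(psi),0]);e2=np.cross(u,e1)
for a in np.linspace(0,6.28,24): mk(m+23.5*(np.cos(a)*e1+np.sin(a)*e2),(255,255,0))
cv2.imwrite("pics/m.png",big)
E
```

```text
clock: 14.0
eef_pos: [438.4, 168.0, 375.0]
tcp_rot: [-3.138, -0.001, 0.024]
contact_force: [-0.3, 0.5, -1.8]
opening: 0.271
o 110 tcp target [438.5 167.9 372.1] 1.5
shift cm [0.   0.01 0.29] roll -0.1 alpha 1.4 tcp [438.4 168.  375. ] tilt 0.21 q6 0.34 t 14.0 open 0.271
o 90 tcp target [438.8 156.5 355.8] 1.5
shift cm [0.01 1.16 1.92] roll -0.1 alpha 1.4 tcp [438.4 168.  375. ] tilt 0.21 q6 0.34 t 14.0 open 0.271
o 60 tcp target [439.2 139.3 331.2] 1.5
shift cm [0.01 2.89 4.38] roll -0.1 alpha 1.4 tcp [438.4 168.  375. ] tilt 0.21 q6 0.34 t 14.0 open 0.271
o 26 tcp target [439.7 119.8 303.3] 1.5
shift cm [0.01 4.85 7.15] roll -0.1 alpha 1.4 tcp [438.4 168.  375. ] tilt 0.21 q6 0.34 t 14.0 open 0.271
o 20 tcp target [439.8 116.3 298.4] 1.5
shift cm [0.01 5.2  7.64] roll -0.1 alpha 1.4 tcp [438.4 168.  375. ] tilt 0.21 q6 0.34 t 14.0 open 0.271
o 10 tcp target [440.  110.6 290.2] 1.5
shift cm [0.01 5.77 8.46] roll -0.1 alpha 1.4 tcp [438.4 168.  375. ] tilt 0.21 q6 0.34 t 14.0 open 0.271
```

View pics/m.png

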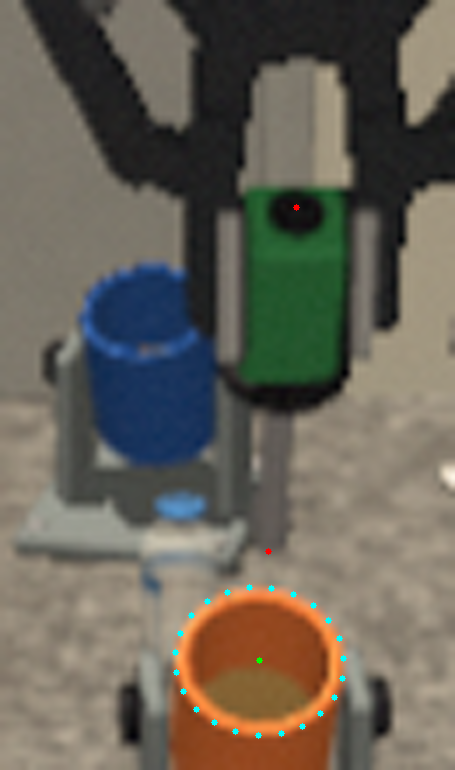

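```bash
python3 -m creep '0 0 1.2 2 0;0 0 2.9 4.4 0;0 0 3.6 5.4 0;0 0 4.3 6.4 0;0 0 4.9 7.2 0;0 0 4.9 7.2 0'; python3 - <<'E'
from h import *
f=[]
for i in range(2): grab_frame('side'); f.append(sense()['contact_force'])
print(np.round(f,2)); cup("o",11)
s,d=grab_frame('side');crop(s,285,160,65,110,6,'pics/n.png')
E
```

```text
clock: 14.65
eef_pos: [440.0, 118.9, 303.0]
tcp_rot: [-3.138, -0.002, 0.023]
contact_force: [-0.1, -0.1, -2.0]
opening: 0.266
[[ 0.16  0.7  -1.74]
 [ 0.06 -0.3  -0.97]]
o 11 tcp target [440.  111.2 291. ] 1.5
shift cm [-0.06  0.84  1.28] roll -0.2 alpha 1.3 tcp [440.4 119.5 303.8] tilt 0.3 q6 0.23 t 14.75 open 0.274
```

View pics/n.png

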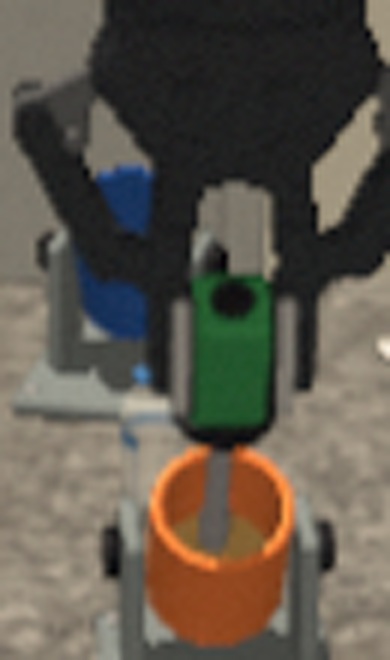

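```bash
python3 -m creep '0 0 0.3 0.5 0;0 0 0.6 0.9 0;0 0 0.85 1.3 0;0 0 0.85 1.3 0;0 0 0.85 1.3 0;0 0 0.85 1.3 0'; python3 - <<'E'
from h import *
f=[]
for i in range(4): grab_frame('side'); f.append(sense()['contact_force'])
print(np.round(f,2),np.mean(f,0)); cup("o",9)
E
```

```text
clock: 15.4
eef_pos: [440.9, 111.4, 291.2]
tcp_rot: [-3.137, -0.004, 0.024]
contact_force: [0.9, 1.9, 1.6]
opening: 0.275
[[0.75 3.16 1.89]
 [0.7  2.12 1.57]
 [1.02 1.13 1.56]
 [1.72 1.73 1.41]] [1.04765352 2.03528578 1.60747172]
o 9 tcp target [440.  110.  289.4] 1.5
shift cm [-0.09  0.13  0.17] roll -0.1 alpha 1.4 tcp [440.8 111.4 291.1] tilt 0.35 q6 0.22 t 15.6 open 0.271
```

```bash
python3 -m creep '0 0 0.12 0.17 0;0 0 0.12 0.17 0;0 0 0.12 0.17 0;0 0 0.12 0.17 0;0 0 0.12 0.17 0;0 0 0.12 0.17 0;0 0 0.12 0.17 0;0 0 0.12 0.17 0'; python3 - <<'E'
from h import *
f=[]
for i in range(4): grab_frame('side'); f.append(sense()['contact_force'])
print(np.mean(f,0)); cup("o",9);cup("o",60);cup("o",115)
s,d=grab_frame('side');crop(s,285,160,65,110,6,'pics/n2.png')
E
```

```text
clock: 16.4
eef_pos: [440.9, 110.2, 289.5]
tcp_rot: [-3.137, -0.004, 0.024]
contact_force: [0.5, 1.9, 2.7]
opening: 0.268
[0.9444524  2.22511799 2.19529719]
o 9 tcp target [440.  110.  289.4] 1.5
shift cm [-0.09  0.01  0.01] roll -0.1 alpha 1.4 tcp [440.9 110.2 289.5] tilt 0.36 q6 0.21 t 16.6 open 0.27
o 60 tcp target [439.2 139.3 331.2] 1.5
shift cm [-0.08 -2.93 -4.16] roll -0.1 alpha 1.4 tcp [440.9 110.2 289.5] tilt 0.36 q6 0.21 t 16.6 open 0.27
o 115 tcp target [438.4 170.8 376.2] 1.5
shift cm [-0.07 -6.1  -8.65] roll -0.1 alpha 1.4 tcp [440.9 110.2 289.5] tilt 0.36 q6 0.21 t 16.6 open 0.27
```

View pics/n2.png

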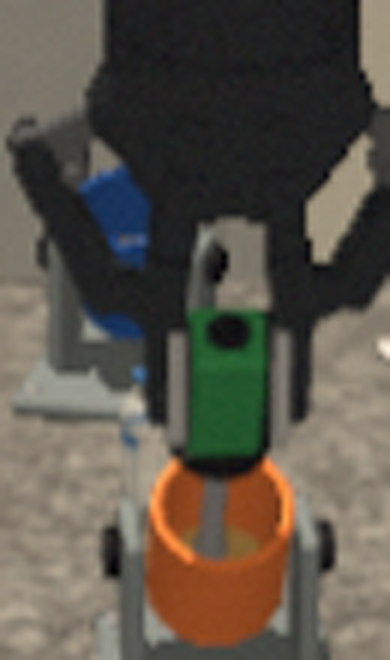

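```bash
python3 -m creep '0 0 -0.8 -1.1 0;0 0 -1.6 -2.3 0;0 0 -2.9 -4.2 0;0 0 -4.5 -6.4 0;0 0 -6.1 -8.7 0;0 0 -6.1 -11 0;0 0 -6.1 -11 0'; python3 - <<'E'
from h import *
print(sense()['contact_force'])
X=np.array([np.cos(np.radians(-25.8)),np.sin(np.radians(-25.8))]);p=np.array([486,350])-125*X; print(p)
go(*p,400,64.2)
W=cloud("top",np.load("pics/top0.npy"))
for u,v in((110,237),(68,262),(140,160),(207,165),(113,185),(160,310),(268,188)): print(u,v,W[v-3:v+4,u-3:u+4].reshape(-1,3).mean(0).round(0))
E
```

```text
clock: 17.35
eef_pos: [439.4, 171.8, 403.2]
tcp_rot: [-3.136, -0.009, 0.025]
contact_force: [0.6, -0.0, -1.3]
opening: 0.273
[ 0.5853722  -0.03371746 -1.34833024]
[373.46015357 404.40388742]
shift cm [ -6.01 -23.42   0.41] roll -62.8 alpha 1.4 tcp [439.4 171.8 403.2] tilt 0.62 q6 0.34 t 17.35 open 0.273
110 237 [490. 580.   7.]
68 262 [428. 678.   0.]
140 160 [647. 485. 113.]
207 165 [650. 340.  82.]
113 185 [607. 568.  49.]
160 310 [317. 445.   6.]
268 188 [nan nan nan]
```

```bash
python3 -m creep '0 -6 -23.4 0 -62.8;0 -6 -23.4 0 -62.8;0 -6 -23.4 0 -62.8;0 -6 -23.4 0 -62.8;0 -6 -23.4 0 -62.8;0 -6 -23.4 0 -62.8;0 -6 -23.4 0 -62.8;0 -6 -23.4 0 -62.8;0 -6 -23.4 0 -62.8;0 -6 -23.4 0 -62.8'; python3 - <<'E'
from h import *
go(373.5,404.4,315,64.2)
E
```

```text
clock: 18.35
eef_pos: [373.2, 404.0, 403.5]
tcp_rot: [3.137, -0.008, 1.119]
contact_force: [0.1, -0.6, -1.0]
opening: 0.272
shift cm [-0.02 -0.03  8.85] roll -0.1 alpha 64.1 tcp [373.2 404.  403.5] tilt 0.55 q6 -0.3 t 18.35 open 0.272
```

```bash
python3 -m creep '0 0 0 3 0;0 0 0 6 0;0 0 0 8.8 0;0 0 0 8.8 0;0 0 0 8.8 0'; python3 - <<'E'
from h import *
go(373.5,404.4,315,64.2)
s,ds=grab_frame('side');np.save('pics/p.npy',ds);cv2.imwrite('pics/p_full.png',s)
sn=sense();p=sn['eef_pos'];R=Ro.from_euler('xyz',sn['tcp_rot']).as_matrix()
S=5;ox,oy,w,h=250,240,160,115
big=cv2.resize(s[oy:oy+h,ox:ox+w],None,fx=S,fy=S,interpolation=cv2.INTER_CUBIC)
mk=lambda P,c:cv2.circle(big,tuple(int(round((a-o+.5)*S-.5)) for a,o in zip(proj("side",P),(ox,oy))),3,c,-1)
mk(p+R@[0,-5.4,136.8],(0,0,255));mk(p+R@TT,(0,0,255))
X=np.array([np.cos(np.radians(-25.8)),np.sin(np.radians(-25.8)),0]);Y=np.array([-X[1],X[0],0]);o=np.array([486,350,100.])
for x in(28,0,-32):
  for y in (-26,-8,8,26): mk(o+x*X+y*Y,(255,0,0))
cv2.imwrite("pics/p.png",big)
E
```

```text
clock: 18.85
eef_pos: [374.0, 404.4, 315.7]
tcp_rot: [3.137, -0.007, 1.118]
contact_force: [1.2, -0.4, -1.2]
opening: 0.274
shift cm [-0.02 -0.04  0.07] roll -0.1 alpha 64.1 tcp [374.  404.4 315.7] tilt 0.49 q6 -0.29 t 18.85 open 0.274
```

View pics/p.png

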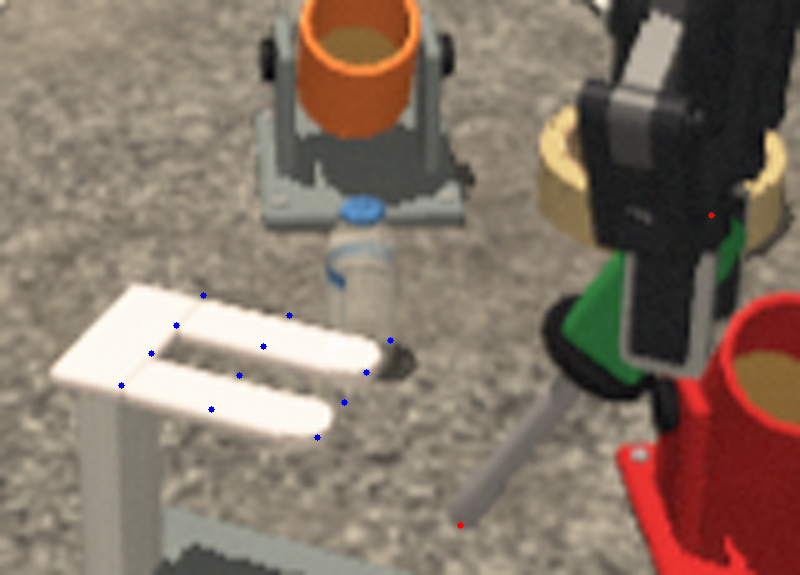

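```bash
python3 - <<'E'
from h import *
s=cv2.imread("pics/p_full.png"); crop(s,256,292,76,42,10,"pics/q.png")
t=cv2.imread("pics/top0.png"); crop(t,178,205,45,45,12,"pics/q2.png")
E
```

```text
(no output)
```

View pics/q.png

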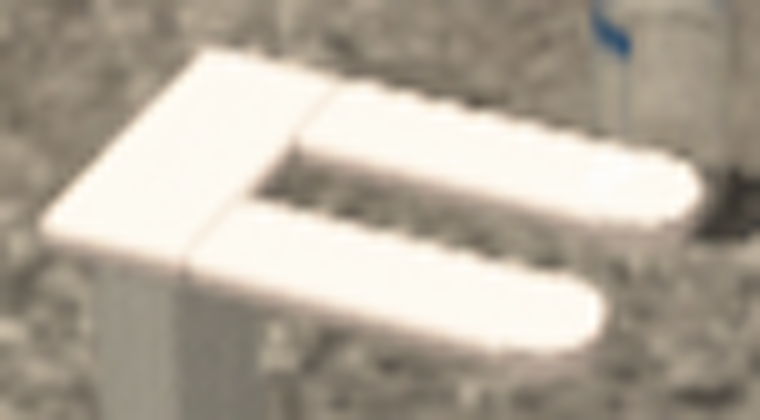

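View pics/q2.png

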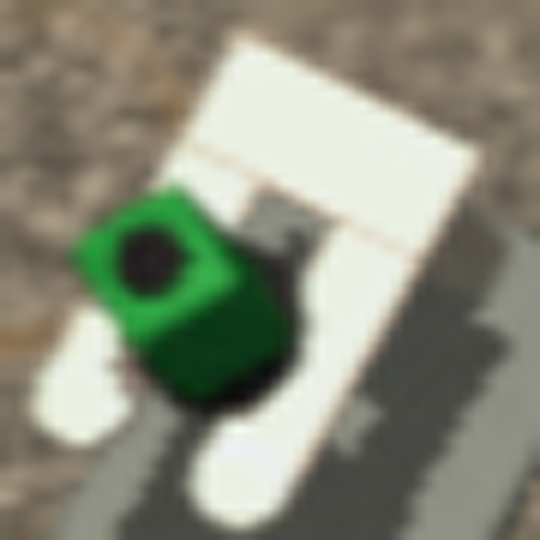

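```bash
python3 - <<'E'
from h import *
P=lambda x,y:onplane("side",(x+.5)/10-.5+256,(y+.5)/10-.5+292,98.2)[:2]
for n,a,b in(("-26",(205,48),(650,152)),("+26",(42,222),(510,340)),("-8",(300,143),(600,215)),("+8",(245,200),(540,272))):
    A,B=P(*a),P(*b);d=A-B;print(n,A.round(1),B.round(1),np.degrees(np.arctan2(d[1],d[0])).round(1))
    th=np.radians(-25.8);Y=np.array([-np.sin(th),np.cos(th)]);X=np.array([np.cos(th),np.sin(th)])
    print("   y_r rel (486,350):",((A-[486,350])@Y).round(1),((B-[486,350])@Y).round(1),"x",((A-[486,350])@X).round(1),((B-[486,350])@X).round(1))
P=lambda x,y:onplane("top",(x+.5)/12-.5+178,(y+.5)/12-.5+205,100)[:2]
for n,a,b in(("-26",(475,155),(300,480)),("+26",(237,40),(165,178)),("-8",(330,232),(205,455)),("back",(475,155),(237,40))):
    A,B=P(*a),P(*b);d=A-B;print(n,A.round(1),B.round(1),np.degrees(np.arctan2(d[1],d[0])).round(1))
    print("   y_r:",((A-[486,350])@Y).round(1),((B-[486,350])@Y).round(1))
E
```

```text
-26 [521.3 304.8] [455.7 335.2] -24.9
   y_r rel (486,350): -25.3 -26.5 x 51.4 -20.8
+26 [542.9 350.7] [477.2 381.3] -25.0
   y_r rel (486,350): 25.4 24.4 x 51.0 -21.5
-8 [506.6 331.3] [463.7 351.3] -24.9
   y_r rel (486,350): -7.8 -8.5 x 26.7 -20.7
+8 [514.3 345.9] [472.6 365.2] -24.8
   y_r rel (486,350): 8.7 7.9 x 27.2 -18.6
-26 [519.6 304.7] [456.7 333.6] -24.7
   y_r: -26.1 -27.5
+26 [541.  350.9] [514.  362.6] -23.5
   y_r: 24.7 23.5
-8 [504.2 331. ] [461.1 351.5] -25.5
   y_r: -9.2 -9.4
back [519.6 304.7] [541.  350.9] -114.9
   y_r: -26.1 24.7
```

```bash
python3 -c "
from h import *
go(372.6,402.6,315,65.1)"
```

```text
shift cm [-0.27 -0.06  0.16] roll -1.0 alpha 64.1 tcp [374.3 404.7 316.6] tilt 0.6 q6 -0.29 t 18.9 open 0.273
```

```bash
python3 -m creep '0 -0.27 0 0.1 -1;0 -0.27 0 0.1 -1;0 -0.27 0 0.1 -1'; python3 -c "
from h import *
import numpy as np
a=np.radians(-24.9)
for x in(-75,-25): go(486+x*np.cos(a),350+x*np.sin(a),315,65.1)"
```

```text
clock: 19.2
eef_pos: [373.2, 402.4, 316.6]
tcp_rot: [3.136, -0.011, 1.136]
contact_force: [0.1, -0.1, -1.2]
opening: 0.272
shift cm [-0.01  4.93  0.19] roll -0.0 alpha 65.1 tcp [373.2 402.4 316.6] tilt 0.69 q6 -0.31 t 19.2 open 0.272
shift cm [-0.    9.93  0.21] roll -0.0 alpha 65.1 tcp [373.2 402.4 316.6] tilt 0.69 q6 -0.31 t 19.2 open 0.272
```

```bash
python3 -m creep '0 0 2 0.1 0;0 0 4 0.1 0;0 0 5.5 0.2 0;0 0 5.5 0.2 0'; python3 - <<'E'
from h import *
print(sense()['contact_force'])
s,ds=grab_frame('side');crop(s,250,240,130,110,5,'pics/r.png')
E
```

```text
clock: 19.6
eef_pos: [424.6, 378.7, 315.1]
tcp_rot: [3.135, -0.011, 1.134]
contact_force: [-0.1, 0.4, -1.9]
opening: 0.27
[-0.13383495  0.37440929 -1.90517955]
```

View pics/r.png

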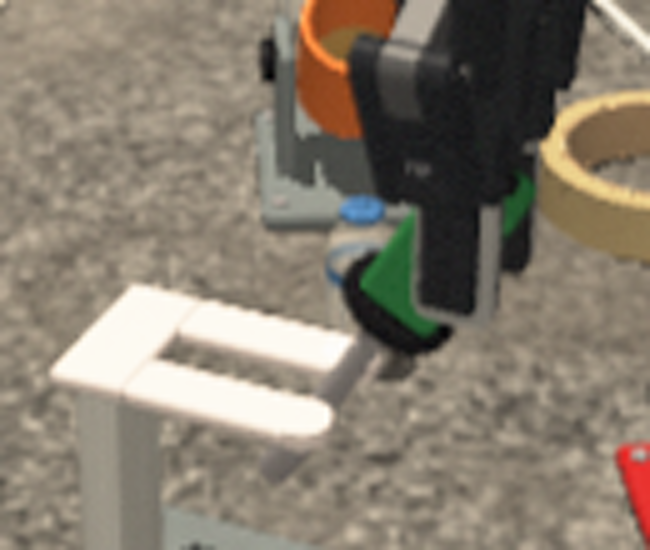

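```bash
python3 -m creep '0 0 1.5 0 0;0 0 3 0 0;0 0 4 0 0;0 0 4 0 0' 20; python3 - <<'E'
from h import *
a=np.radians(-24.9); go(486,350,315,65.1)
print(sense()['contact_force'])
s,ds=grab_frame('side');crop(s,250,240,130,110,5,'pics/r2.png')
E
```

```text
clock: 20.05
eef_pos: [461.1, 361.4, 315.1]
tcp_rot: [3.136, -0.011, 1.133]
contact_force: [0.1, 0.6, -1.4]
opening: 0.274
shift cm [0.02 2.74 0.03] roll -0.2 alpha 64.9 tcp [461.1 361.4 315.1] tilt 0.7 q6 -0.47 t 20.05 open 0.274
[ 0.13480149  0.59308208 -1.40300798]
```

View pics/r2.png

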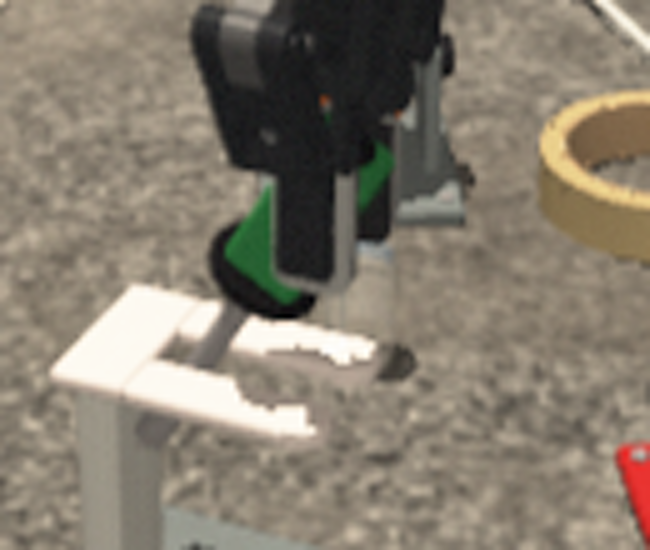

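```bash
python3 -m creep '0 0 0.6 0 0;0 0 1.2 0 0;0 0 1.8 0 0;0 0 2.4 0 0;0 0 3 0 0;0 0 3.5 0 0;0 0 3.8 0 0;0 0 3.8 0 0' 20; python3 - <<'E'
from h import *
go(486,350,315,65.1)
print(sense()['contact_force'])
s,ds=grab_frame('side');crop(s,250,230,130,110,5,'pics/r3.png')
E
```

```text
clock: 20.9
eef_pos: [494.0, 345.8, 314.9]
tcp_rot: [3.139, -0.01, 1.133]
contact_force: [-4.0, 3.8, -1.0]
opening: 0.273
shift cm [ 0.04 -0.9  -0.01] roll -0.2 alpha 64.9 tcp [494.  345.8 314.9] tilt 0.58 q6 -0.53 t 20.9 open 0.273
[-3.96598978  3.7847459  -1.04284133]
```

View pics/r3.png

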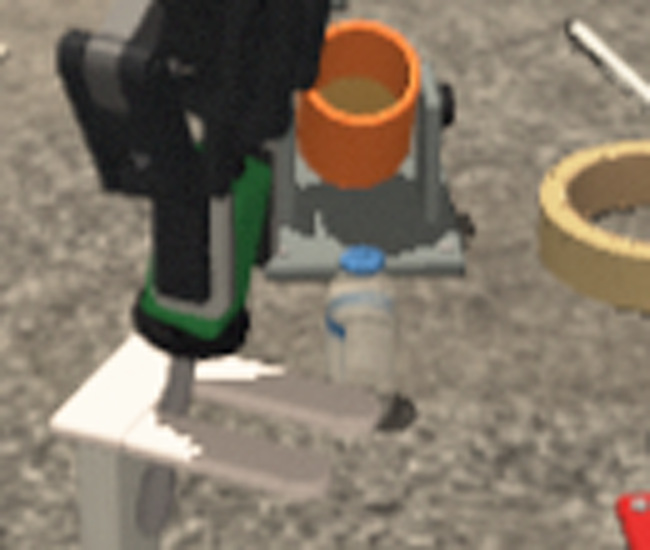

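```bash
python3 -m creep '0 0 0.5 0 0;0 0 1 0 0;0 0 1.3 0 0;0 0 1.3 0 0;0 0 1.3 0 0' 20; python3 - <<'E'
from h import *
go(486,350,315,65.1)
print(sense()['contact_force'])
s,ds=grab_frame('side');crop(s,250,230,130,110,5,'pics/r4.png');np.save('pics/r4.npy',ds);cv2.imwrite('pics/r4_full.png',s)
E
```

```text
clock: 21.45
eef_pos: [504.3, 340.8, 314.5]
tcp_rot: [-3.141, -0.008, 1.133]
contact_force: [-7.4, 4.6, -0.1]
opening: 0.274
shift cm [ 0.06 -2.04 -0.05] roll -0.2 alpha 64.9 tcp [504.3 340.8 314.5] tilt 0.47 q6 -0.55 t 21.45 open 0.274
[-7.42996294  4.59107482 -0.13926292]
```

View pics/r4.png

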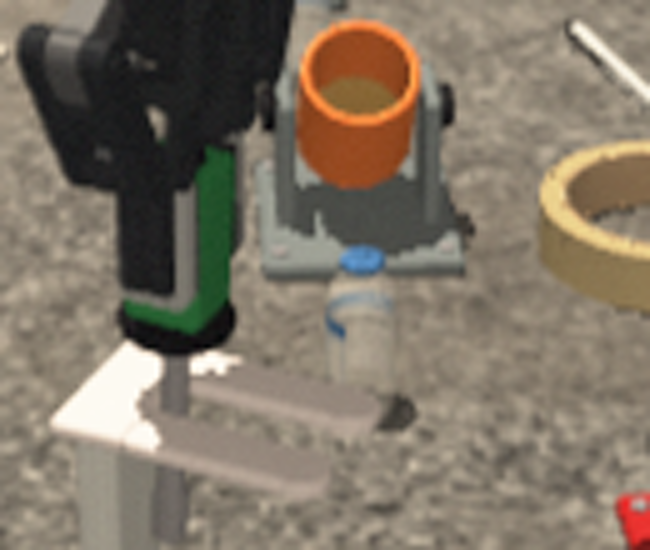

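```bash
python3 -m creep '0 0 0.4 0 0;0 0 0.7 0 0;0 0 0.7 0 0;0 0 0.7 0 0;0 0 -0.5 0 0;0 0 -1.5 0 0;0 0 -2 0 0;0 0 -2 0 0;0 0 -2 0 0' 20; python3 - <<'E'
from h import *
go(486,350,315,65.1)
print(sense()['contact_force'])
s,ds=grab_frame('side');crop(s,250,230,130,110,5,'pics/r5.png');np.save('pics/r5.npy',ds);cv2.imwrite('pics/r5_full.png',s)
sn=sense();p=sn['eef_pos'];R=Ro.from_euler('xyz',sn['tcp_rot']).as_matrix()
W=cloud("side",ds); T=(W-p)@R; H=cv2.cvtColor(s,cv2.COLOR_BGR2HSV).astype(int)
g=(H[...,0]>50)&(H[...,0]<75)&(H[...,1]>100)&(np.abs(T[...,2]-150)<60)&(np.abs(T[...,0])<40)
ys,xs=np.where(g)
for y in range(ys.min(),ys.max()+1,4):
    xx=xs[ys==y]; print(y,xx.min(),xx.max(),W[y,xx.max()-1].round(0))
E
```

```text
clock: 22.4
eef_pos: [486.1, 349.4, 314.6]
tcp_rot: [-3.141, -0.008, 1.133]
contact_force: [0.4, -1.0, -1.6]
opening: 0.276
shift cm [ 0.05 -0.03 -0.04] roll -0.2 alpha 64.9 tcp [486.1 349.4 314.6] tilt 0.48 q6 -0.52 t 22.4 open 0.276
[ 0.42595413 -1.04169566 -1.5695298 ]
262 304 308 [476. 341. 175.]
266 303 309 [474. 352. 175.]
270 303 309 [474. 351. 168.]
274 303 309 [474. 350. 161.]
278 304 309 [474. 352. 156.]
282 304 309 [474. 351. 149.]
286 304 309 [474. 351. 143.]
290 303 309 [474. 354. 138.]
294 289 308 [476. 358. 134.]
298 295 305 [480. 364. 132.]
```

View pics/r5.png

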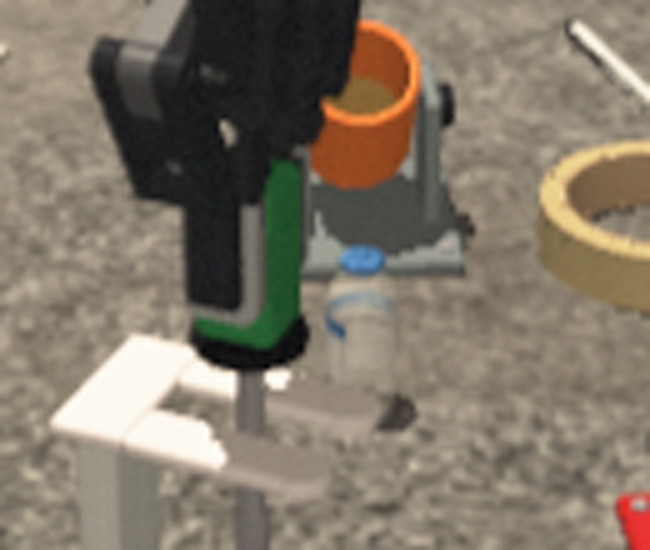

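```bash
python3 - <<'E'
from h import *
a=np.radians(-24.9);X=np.array([np.cos(a),np.sin(a),0])
for x in(-15,-10,-5,0,5): print(x,np.round(proj("side",np.array([486,350,97.])+x*X),1),np.round(proj("side",np.array([486,350,125.])+x*X),1),np.round(proj("side",np.array([486,350,181.])+x*X),1))
s=cv2.imread("pics/r5_full.png");crop(s,280,285,40,60,10,"pics/r6.png")
E
```

```text
-15 [309.5 315.9] [309.6 299. ] [309.6 263.4]
-10 [306.3 315.1] [306.3 298.2] [306.2 262.7]
-5 [303.1 314.3] [303.  297.5] [302.8 262. ]
0 [299.9 313.5] [299.7 296.7] [299.4 261.4]
5 [296.7 312.7] [296.5 296. ] [296.1 260.7]
```

View pics/r6.png

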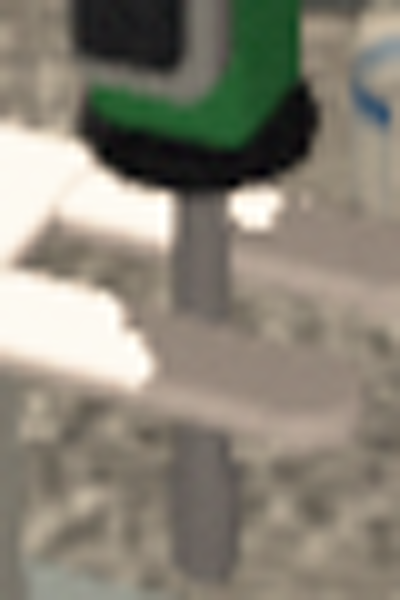

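```bash
python3 - <<'E'
from h import *
for z in(40,45,50,55,60): print(z,np.round(proj("side",[486.,350,z]),1))
E
python3 -m creep '0 0 0 0.6 0;0 0 0 1.2 0;0 0 0 1.8 0;0 0 0 2.0 0;0 0 0 2.0 0' 30; python3 - <<'E'
from h import *
print(sense()['contact_force'],sense()['eef_pos'])
s,ds=grab_frame('side');crop(s,250,230,130,110,5,'pics/r7.png')
E
```

```text
40 [300.1 346. ]
45 [300.1 343.2]
50 [300.1 340.5]
55 [300.1 337.7]
60 [300.  334.8]
clock: 22.95
eef_pos: [486.2, 349.3, 293.9]
tcp_rot: [-3.141, -0.007, 1.133]
contact_force: [0.7, -0.8, -1.3]
opening: 0.274
[ 0.71728069 -0.76148226 -1.30995707] [486.23742561 349.31752223 293.85707436]
```

View pics/r7.png

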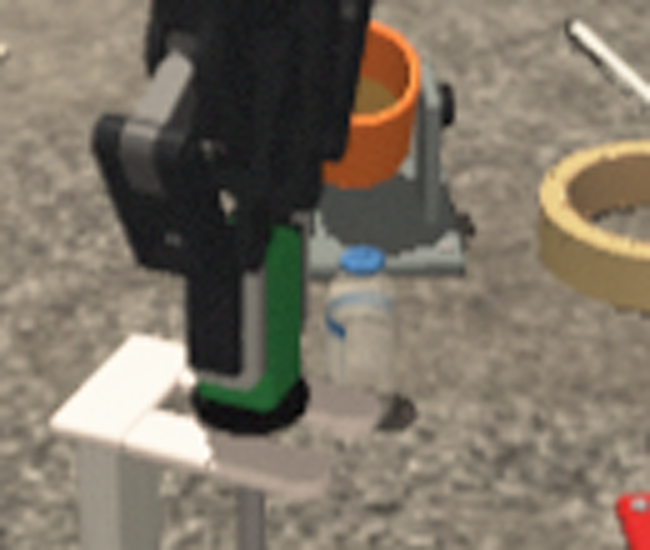

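Continue down gently until the collar takes load.

```bash
python3 -m creep '0 0 0 0.2 0;0 0 0 0.3 0;0 0 0 0.4 0;0 0 0 0.4 0'; python3 -m creep '0 0 0 0.1 0;0 0 0 0.2 0;0 0 0 0.2 0'
```

```text
clock: 23.4
eef_pos: [486.4, 349.5, 290.8]
tcp_rot: [-3.141, -0.008, 1.133]
contact_force: [-1.5, -0.4, 3.9]
opening: 0.275
clock: 23.7
eef_pos: [486.4, 349.5, 290.7]
tcp_rot: [-3.141, -0.008, 1.133]
contact_force: [-5.5, -3.4, 17.7]
opening: 0.271
```

```bash
python3 -m creep '0 0 0 -0.1 0;0 0 0 -0.1 0;0 0 0 -0.1 0'; python3 -m creep '40 0 0 0 0;70 0 0 0 0;100 0 0 0 0;100 0 0 0 0;100 0 0 0 0;100 0 0 0 0'; python3 - <<'E'
from h import *
s,ds=grab_frame('side');crop(s,250,230,130,110,5,'pics/r8.png')
E
```

```text
clock: 24.0
eef_pos: [486.4, 349.5, 291.5]
tcp_rot: [-3.141, -0.008, 1.133]
contact_force: [0.8, -0.1, -1.2]
opening: 0.27
clock: 24.6
eef_pos: [486.4, 349.5, 291.5]
tcp_rot: [-3.141, -0.009, 1.133]
contact_force: [-0.5, -0.2, -0.2]
opening: 0.997
```

View pics/r8.png

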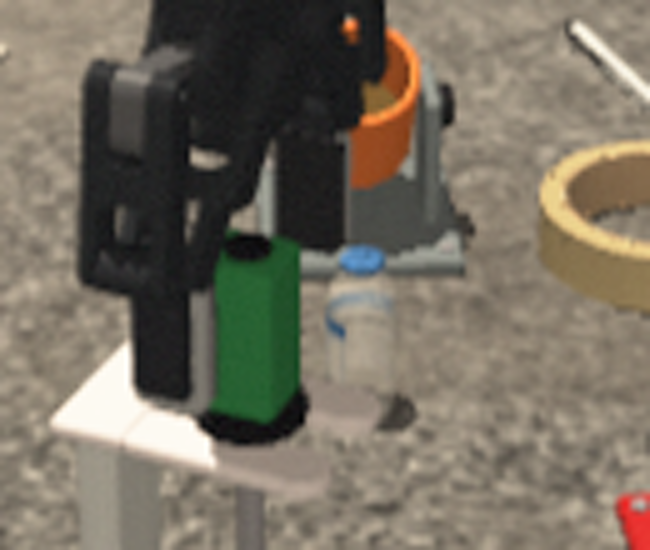

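Released and upright. Raise straight up and away, then check.

```bash
python3 -m creep '100 0 0 -2 0;100 0 0 -5 0;100 0 0 -10 0;100 0 0 -12 0;100 0 -5 -12 0;100 0 -10 -12 0;100 0 -15 -12 0;100 0 -20 -12 0;100 0 -25 -12 0;100 0 -25 -12 0;100 0 -25 -12 0;100 0 -25 -12 0'; python3 - <<'E'
from h import *
go(486,350,400,65)
s,ds=grab_frame('side');t,dt=grab_frame('top');cv2.imwrite('pics/z_s.png',s);cv2.imwrite('pics/z_t.png',t);np.save('pics/z_s.npy',ds);np.save('pics/z_t.npy',dt)
crop(s,240,220,110,130,4.5,'pics/z.png')
E
```

```text
clock: 25.85
eef_pos: [260.2, 454.4, 411.6]
tcp_rot: [3.141, -0.009, 1.133]
contact_force: [-0.2, -0.5, -0.8]
opening: 1.0
shift cm [ 0.12 24.88  1.17] roll -0.1 alpha 64.9 tcp [260.2 454.4 411.6] tilt 0.5 q6 -0.09 t 25.85 open 1.0
```

View pics/z.png

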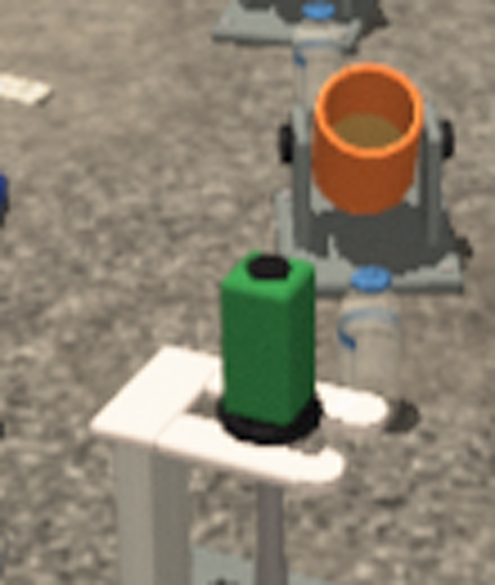

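View pics/z_t.png

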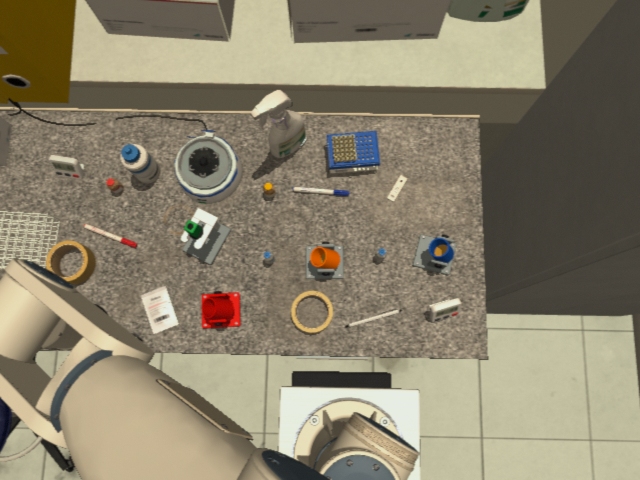

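View pics/z_s.png

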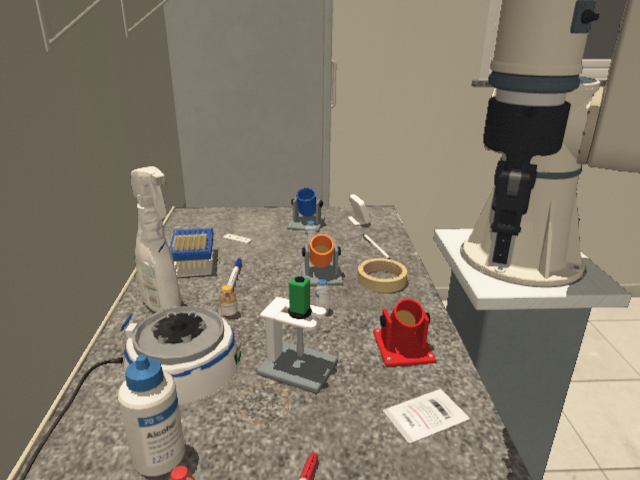

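```bash
python3 - <<'E'
from h import *
for n,z0,f in(("side","pics/side0.npy","pics/z_s.npy"),("top","pics/top0.npy","pics/z_t.npy")):
  for g in(z0,f):
    W=cloud(n,np.load(g)); m=(abs(W[...,0]-486)<30)&(abs(W[...,1]-350)<30)&(W[...,2]>148)&(W[...,2]<165)
    r=cv2.minAreaRect(W[m][:,:2].astype(np.float32)); print(n,r,W[m][:,2].max())
print(sign_off())
E
```

```text
side ((486.2166442871094, 352.7255554199219), (24.467010498046875, 24.06270980834961), 29.88448715209961) 155.6684068709452
side ((487.16064453125, 352.6907043457031), (23.997426986694336, 24.015493392944336), 63.795745849609375) 156.02424206978162
top ((484.2079162597656, 348.4343566894531), (24.209150314331055, 23.693269729614258), 31.941055297851562) 163.476096237192
top ((485.5370178222656, 349.4060363769531), (25.312768936157227, 23.008878707885742), 63.99452209472656) 161.89096398916422
the job is handed in; nothing more can be done
None
```

The probe was dipped in both cups and is hanging upright in its fork rest again. I handed the job in at about 26 s of the 58 s; no verdict was reported.

**Tilt:** The moves cannot tilt the tool. I swung the probe in the grip by pressing its shaft against the fork, to a measured lean of about 28–30°. That is 3–5° off the blue cup's axis and 5–7° off the orange cup's, within the 14° allowed.

**Dips:** In each cup I pushed along its axis, held for well over half a second and drew the probe out. The plate travel was not measured directly. The force rose roughly as the spring should in both cups, to about 4 N, which suggests 7–9 mm of travel.

**Return:** I swung the probe upright against the closed end of the slot, lowered it until the collar took the load, released it and moved the arm clear.

**Last checks:**
- The handle is within 1–2 mm of where it hung at the start, at the same height and upright. The handle is turned about 33° about the vertical from how it first hung.
- The bottles, timer, cassette and pen look unmoved in both cameras, judged by eye. The robot touches nothing.
- The two cameras disagreed by up to about 5 mm in y. I used averages at first, then trusted the side camera, which agreed better with the arm's own position.
- While seating the probe I pressed on the fork with about 18 N for a moment before backing off; no force limit applies to the rest itself.

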